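# Fit the collimator collars and the blank cap to two counting heads

## Robot

A 6-joint arm with a two-finger parallel gripper is mounted at the origin on the work surface. World frame = base frame: x ahead of the robot, y to its left, z up, the work surface at z = 0. Lengths are in m, angles in rad, forces in N, time in s.
With the tool pointing down it reaches from about 0.375 to 0.9 m from the base axis. Payload 3.1 kg.
Tool frame: the origin (TCP) lies midway between the tips of the shut fingers; the grasp point (between the pads) lies 19 mm behind it; z points along the fingers, y is the direction in which the jaws open and shut (so a half turn about z gives the same grasp; the last joint's range is limited). The gripper opens to 85 mm and grips with 20 to 120 N. Pads are 22 mm wide; open, the fingers measure 114 mm over their backs; the gripper's body (76 mm by 85 mm) begins 54 mm behind the grasp point. The pads swing forward as they close: fully open they stand 13 mm farther back than shut.
Start: joints at [-1.302, 0.527, 1.433, -0, 1.181, -0.178], TCP at [0.271, -0.563, 0.231] pointing down, gripper open.
Joint ranges: [-3.08, 3.08], [-0.75, 2.2], [0.22, 2.44], [-1.43, 4.57], [0, 2.65], [-2.85, 2.85]. Speed limits (rad/s): [2.79, 2.79, 3.14, 3.14, 3.14, 3.14].

## Interface

Orientations are given as a unit quaternion [x, y, z, w].
In Python, from station import manip gives the robot as it stands.
- The arm moves only by the tool servo_tool, never from a script. Its argument "motion" is a list of rows, each a list of 7 numbers: the shift along the tool's x, y, z in mm, then the turn, a rotation vector about the tool's x, y, z in rad, then the opening, from -1 (shut) to 1 (fully open), so that 0 is half open. In form: [[x, y, z, rx, ry, rz, hand], ...]. A call has 1 to 12 rows; each row shifts and turns the pose as measured when the row begins, along the tool's axes as they then stand; what a row does not reach is not made up. A row lasts 1/12 s, in which the tool goes at most 41.7 mm and 7.16 degrees, less where a joint would pass 70% of its speed; a pose out of reach is approached as far as the arm can. A call with a gripper value outside its range is refused whole. The fingers move at their own pace and stop on an object; "grip_force" is the grip in N (left out, the last holds). Time passes only in rows, so rows that do not move let the fingers close. It gives the time, the measured TCP pose, the force and the opening at its end, in the units of the state.
- manip.sense(): the state, without advancing time (a new reading comes with each control period).
- manip.snapshot(name): name is "scene" or "top"; returns a dict with "frame" (384x512x3 uint8, red, green, blue), "mtx" (3x3 intrinsics, pixels), "world_from_camera" (4x4, takes a point from camera to world coordinates). Camera axes: x right, y up, looking along -z (the intrinsics and any distortion apply to the point x, -y, -z); pixel columns grow to the right and rows downward; lengths in m; the calibration is good to about 2 mm. A picture is of the moment at which its call begins. There is no depth.
- manip.sign_off(): hands the job in, once; it reports no verdict.
The state is a dict: "t": time; "q": joint angles; "qd": joint speeds; "tau": joint torques, N m; "tcp_pos": TCP position; "tool_rot": TCP orientation; "force": force on the tool from outside, world axes, zero at the start; "ft_torque": the same for the moment, N m; "finger_gap": opening from 0.0 (shut) to 1.0 (fully open).
Only numpy, scipy, OpenCV 4.12 (cv2) and the standard library are available. Lean on these libraries where they do the work, as an engineer would, in place of code of your own. Each camera call takes 0.05 s, during which the arm holds its last target.

## Task

Get the two counting heads ready: build the collimator on the round head by seating the three flanged collars on its spigot one on another, flange side down, the large one at the bottom, the medium one on it and the small one on top. Close the square head with the blank cap, flange down on its spigot. All must sit fully home, each collar flat on what is beneath it, and be let go; leave the dish, jar and tweezers alone (how the parts are turned about the vertical, and whether the cap goes first or last, does not matter).

Things in the scene. Friction and masses are not known exactly. Their poses are not given: they have to be found in the camera images.
- large_mid (a point): The large dark blued-steel collar (a through-bored flanged hub), lying flange down on the bench: flange 100 mm across and 6 mm thick, round hub 42 mm across on top of it, 24 mm tall overall, vertical bore 26 mm right through. Mass 0.3 to 0.6 kg. The point is on the bore axis, half-way up (12 mm above the underside); its z axis points up out of the hub.
- medium_mid (a point): The medium dark blued-steel collar (a through-bored flanged hub), lying flange down on the bench: flange 80 mm across and 6 mm thick, round hub 42 mm across on top of it, 24 mm tall overall, vertical bore 26 mm right through. Mass 0.2 to 0.45 kg. The point is on the bore axis, half-way up (12 mm above the underside); its z axis points up out of the hub.
- small_mid (a point): The small dark blued-steel collar (a through-bored flanged hub), lying flange down on the bench: flange 60 mm across and 6 mm thick, round hub 42 mm across on top of it, 24 mm tall overall, vertical bore 26 mm right through. Mass 0.14 to 0.3 kg. The point is on the bore axis, half-way up (12 mm above the underside); its z axis points up out of the hub.
- cap_mid (a point): The blank cap, dark blued-steel, lying flange down on the bench: a square flange 70 x 70 mm and 6 mm thick, with a round hub 42 mm across on top, closed above (no hole to be seen), 30 mm tall overall; underneath it has a blind bore 26 mm wide and 24 mm deep. Mass 0.2 to 0.45 kg. The point is on its axis, half-way up (15 mm above the underside); z up, x and y along the flange's sides.
- round_seat (a point): The round counting head, fixed to the bench: a grey disc 116 mm across and 25 mm tall with an upright steel spigot in its middle, 20 mm across and 62 mm tall above the disc (its last 6 mm taper to 12 mm across). The point is the middle of the disc's upper face, the seat, at the spigot's foot, 25 mm above the bench; z up along the spigot.
- square_seat (a point): The square counting head, fixed to the bench: a grey slab 104 x 104 mm and 25 mm tall with an upright steel spigot in its middle, 20 mm across and 20 mm tall above the slab (its last 6 mm taper to 12 mm across). The point is the middle of the slab's upper face, the seat, at the spigot's foot, 25 mm above the bench; z up, x and y along the slab's sides.
- dish: Bystander: a loose white sample dish, 90 mm across and 18 mm tall, left on the bench to one side. Origin at the centre of its underside.
- jar: Bystander: a loose closed amber glass jar, 52 mm across and 70 mm tall, at the other side. Origin at the centre of its underside.
- tweezers: Bystander: loose steel tweezers lying flat beyond the work, about 125 mm long and 6 mm tall. Origin under the middle; x along them.

How it is judged:
At the end, for the whole second after the job is handed in: Collar centres 12, 36 and 60 mm (large, medium, small) above the round seat, cap centre 15 mm above the square seat, each within 4 mm in height, 8 mm of the spigot axis and 0.08 rad of upright, hub up; all let go and staying so for a second (horizontal distance between each of large_mid, medium_mid, small_mid and round_seat below 0.008 m and z of large_mid in the frame of round_seat between 0.008 and 0.016 m and angle between each of large_mid, medium_mid, small_mid, cap_mid's own z axis and vertical below 0.08 rad and z of medium_mid in the frame of round_seat between 0.032 and 0.04 m and z of small_mid in the frame of round_seat between 0.056 and 0.064 m and horizontal distance between cap_mid and square_seat below 0.008 m and z of cap_mid in the frame of square_seat between 0.011 and 0.019 m); the robot touches nothing.
It fails at once if the dish is pushed more than 25 mm from where it was or tipped over (distance of dish from where it was at the start of the episode above 0.025 m or angle between dish's own z axis and vertical above 0.5 rad).
It fails at once if the jar is pushed more than 25 mm from where it was or tipped over (distance of jar from where it was at the start of the episode above 0.025 m or angle between jar's own z axis and vertical above 0.5 rad).
It fails at once if the tweezers is pushed more than 25 mm from where it was or tipped over (distance of tweezers from where it was at the start of the episode above 0.025 m or angle between tweezers's own z axis and vertical above 0.5 rad).
It also fails if it takes over 122 s, if anything falls off the work surface, if the arm or the gripper's body presses on something with over 40 N, if the wrist force passes 120 N, or if a joint passes its speed limit or range.

## Working session

There is one attempt and no reset: what is moved stays moved. The work goes in short steps, Python scripts to look and compute and a tool call to move; the robot and the scene stay as the last step left them, time stands still between calls to the robot, and variables do not carry over. Pictures are saved under pics/ and viewed, and the job is handed in when it is done.

Besides the shell and the picture viewer there is one more tool, called as name(argument=value, ...), one argument or row to a line, values as JSON. servo_tool: Moves the arm, as the interface text tells. Its arguments: {"type":"object","properties":{"motion":{"type":"array"},"grip_force":{"type":"number"}},"required":["motion"]}

```bash
mkdir -p pics; ls
python3 - <<'E'
from station import manip
import cv2,numpy as np
s=manip.sense();print(s)
for n in("scene","top"):
    d=manip.snapshot(n);cv2.imwrite(f"pics/{n}0.png",cv2.cvtColor(d["frame"],cv2.COLOR_RGB2BGR));print(n,d["mtx"],d["world_from_camera"],d.keys())
    np.savez(f"{n}0.npz",**d)
E
```

```text
pics
{'t': 0.0, 'q': array([-1.30148259e+00,  5.28485706e-01,  1.43393017e+00,  1.44883181e-05,
        1.18136955e+00, -1.78514171e-01]), 'qd': array([ 5.08891711e-04,  9.86631609e-04,  1.22102822e-04, -4.77999272e-06,
       -2.27689485e-04,  9.91991436e-04]), 'tau': array([ 8.91307136e-04, -4.42349446e+01, -1.78028226e+01, -1.08931126e-04,
        8.42567504e-03,  1.91061366e-05]), 'tcp_pos': array([ 0.27045727, -0.56265018,  0.23031274]), 'tool_rot': array([ 9.75035863e-01,  2.22044735e-01, -4.30666318e-05, -1.09555787e-03]), 'force': array([ 0.11401099,  0.39552198, -0.00686289]), 'ft_torque': array([ 0.03055495, -0.03222079,  0.00585904]), 'finger_gap': 1.0012757531310874}
scene [[393.3395447   0.        255.0692512]
 [  0.        393.3395447 192.1555409]
 [  0.          0.          1.       ]] [[-0.47459985 -0.50754921  0.71913057  1.4884518 ]
 [ 0.88005738 -0.28841573  0.3772471   0.43915272]
 [ 0.0159371   0.81191758  0.58355449  0.73631841]
 [ 0.          0.          0.          1.        ]] dict_keys(['frame', 'mtx', 'world_from_camera'])
top [[462.21988746   0.         249.35262939]
 [  0.         462.21988746 186.08636732]
 [  0.           0.           1.        ]] [[ 4.06242909e-03  9.86752742e-01 -1.62180528e-01  4.41244346e-01]
 [-9.99991664e-01  4.07527474e-03 -2.53462591e-04  1.99807856e-02]
 [ 4.10825303e-04  1.62180206e-01  9.86761071e-01  1.23875396e+00]
 [ 0.00000000e+00  0.00000000e+00  0.00000000e+00  1.00000000e+00]] dict_keys(['frame', 'mtx', 'world_from_camera'])
```

View pics/top0.png

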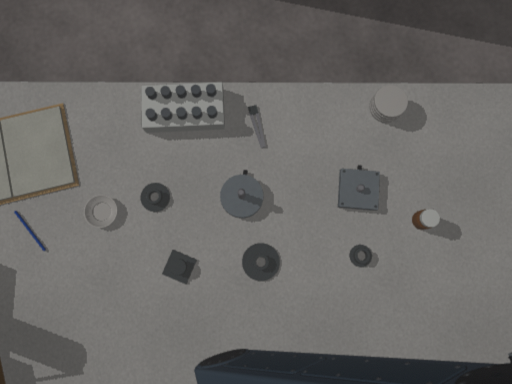

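View pics/scene0.png

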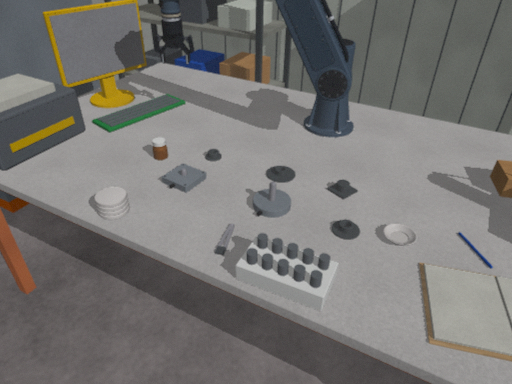

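The top view shows the large collar at about (261,262), medium (155,197), small (361,256), cap (180,267), round head (242,196), square head (360,189), dish (102,212), jar (428,218) and tweezers (258,125). I'll zoom in on these and segment them.

```bash
cat > h.py <<'E'
import numpy as np,cv2
def ray(d,uv,z):
    K=d["mtx"];T=d["world_from_camera"]
    uv=np.atleast_2d(uv).astype(float)
    p=np.c_[(uv[:,0]-K[0,2])/K[0,0],-(uv[:,1]-K[1,2])/K[1,1],-np.ones(len(uv))]@T[:3,:3].T
    o=T[:3,3];s=(z-o[2])/p[:,2]
    return o+p*s[:,None]
def proj(d,P):
    K=d["mtx"];T=d["world_from_camera"];c=(np.atleast_2d(P)-T[:3,3])@T[:3,:3]
    return np.c_[K[0,2]+K[0,0]*c[:,0]/-c[:,2],K[1,2]-K[1,1]*c[:,1]/-c[:,2]]
E
python3 - <<'E'
from h import *
d=np.load("top0.npz");f=cv2.cvtColor(d["frame"],cv2.COLOR_RGB2BGR)
v=np.clip(f[150:290,130:400].astype(float)*1.6,0,255).astype('uint8')
cv2.imwrite("pics/z0.png",cv2.resize(v[:,:],None,fx=2.96,fy=2.96,interpolation=cv2.INTER_CUBIC))
g=cv2.cvtColor(f,cv2.COLOR_BGR2GRAY)
for n,u in dict(L=(261,262),M=(155,197),S=(361,256),C=(180,267),R=(242,196),Q=(360,189)).items():
    print(n,g[u[1],u[0]-24:u[0]+25]); print(ray(d,u,0.006))
E
```

```text
L [120 121 124 123 116  77  59  60  60  61  60  61  60  61  60  60  61  61
  63  76  90  88  88  90  90  89  90  86  71  61  60  58  50  51  50  51
  53  51  52  60  61  60  71  89  98 121 123 123 123]
[[ 0.44151383 -0.01117835  0.006     ]]
M [123 122 121 121 121 121 121 122 116  90  63  60  60  61  62  67  62  56
  47  65  90  91  90  89  88  86  85  76  62  57  47  48  51  51  52  52
  52  51  59  83  89  98 120 119 118 118 118 117 120]
[[0.61303142 0.27418439 0.006     ]]
S [121 121 122 123 124 124 122 121 122 125 127 120  86  62  61  60  56  55
  63  62  69  89  91  92  91  89  89  87  65  54  57  62  60  52  58  82
  90  92  92  92 100 122 121 120 123 125 124 122 120]
[[ 0.4582013  -0.27493014  0.006     ]]
C [124 124 122 120 118 119 121 118  93  63  60  59  60  61  61  61  62  62
  61  61  61  61  61  61  62  62  61  61  61  58  46  51  52  51  50  51
  51  63  90  93  92  91  90  98 120 124 124 122 120]
[[0.42768759 0.20161454 0.006     ]]
R [119 116  96  89  89  88  88  89  90  90  91  90  89  90  90  90  90  90
  89  88  75  62  59  60  62  62  63  65  68  69  68  69  70  67  69  72
  81  83  89  89  87  87  88  87  87  82  88  89  89]
[[0.61671522 0.03999018 0.006     ]]
Q [117 116 102  77  86  87  87  87  87  88  88  88  88  88  88  88  88  87
  87  86  79  77  81  84  88  89  84  76  67  68  67  67  67  72  85  88
  88  88  89  90  89  89  90  85  90  91  89  89  91]
[[ 0.63711621 -0.27851166  0.006     ]]
```

View pics/z0.png

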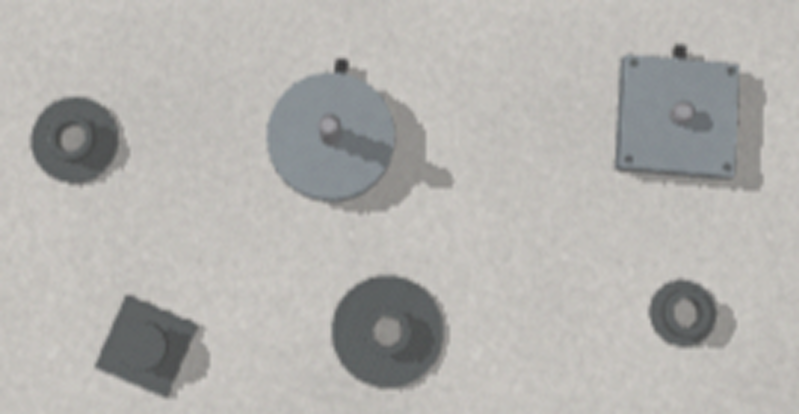

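```bash
cat > m.py <<'E'
from h import *
def circ(P):
    A=np.c_[2*P[:,:2],np.ones(len(P))];x=np.linalg.lstsq(A,(P[:,:2]**2).sum(1),rcond=None)[0]
    return x[:2],np.sqrt(x[2]+x[0]**2+x[1]**2)
d=np.load("top0.npz");f=d["frame"]
def blobs(mask,seed,r=30):
    up=mask
    u,v=seed;sub=np.zeros_like(mask);sub[v-r:v+r,u-r:u+r]=mask[v-r:v+r,u-r:u+r]
    n,l,st,c=cv2.connectedComponentsWithStats(sub)
    k=1+np.argmax(st[1:,4]);m=(l==k).astype('uint8')
    cs=cv2.findContours(m,cv2.RETR_EXTERNAL,cv2.CHAIN_APPROX_NONE)[0]
    return max(cs,key=cv2.contourArea)[:,0,:].astype(float)
if __name__=="__main__":
    S=4
    F=cv2.resize(f,None,fx=S,fy=S,interpolation=cv2.INTER_CUBIC)
    g=cv2.cvtColor(F,cv2.COLOR_RGB2GRAY)
    dark=(g<76).astype('uint8'); blue=((F[...,2].astype(int)-F[...,0])>5).astype('uint8')
    fromup=lambda c:(c+.5)/S-.5
    for n,u,mk,z,r in [("L",(261,262),dark,.006,26),("M",(155,197),dark,.006,24),("S",(361,256),dark,.006,18),("C",(180,267),dark,.006,24),("R",(242,196),blue,.025,27),("Q",(360,189),blue,.025,27)]:
        c=fromup(blobs(mk,(u[0]*S,u[1]*S),r*S)); P=ray(d,c,z)
        if n in"CQ":
            R=cv2.minAreaRect((P[:,:2]*1000).astype(np.float32));print(n,R,len(P))
        else: 
            o,rr=circ(P)
            for _ in range(4):
                e=abs(np.hypot(*(P[:,:2]-o).T)-rr);o,rr=circ(P[e<max(.0015,np.median(e))])
            print(n,o,2*rr)
    print("hub bores/ spigot: ")
E
python3 m.py
python3 - <<'E'
from h import *
for n,cr in (("scene",(150,130,260,125)),):
    d=np.load("scene0.npz");f=cv2.cvtColor(d["frame"],cv2.COLOR_RGB2BGR)
    x,y,w,h=cr
    cv2.imwrite("pics/z1.png",cv2.resize(f[y:y+h,x:x+w],None,fx=3,fy=3,interpolation=cv2.INTER_CUBIC))
E
```

```text
L [ 0.44265723 -0.01032518] 0.09723795407979245
M [0.61329161 0.27393355] 0.07769225990654897
S [ 0.45964208 -0.27366867] 0.0574532219750713
C ((429.44635009765625, 203.43899536132812), (70.58014678955078, 68.61051940917969), 67.65000915527344) 379
R [0.61544429 0.04176198] 0.11110701370860156
Q ((635.86181640625, -270.08416748046875), (104.44316101074219, 103.85749816894531), 85.4115982055664) 678
hub bores/ spigot:
```

View pics/z1.png

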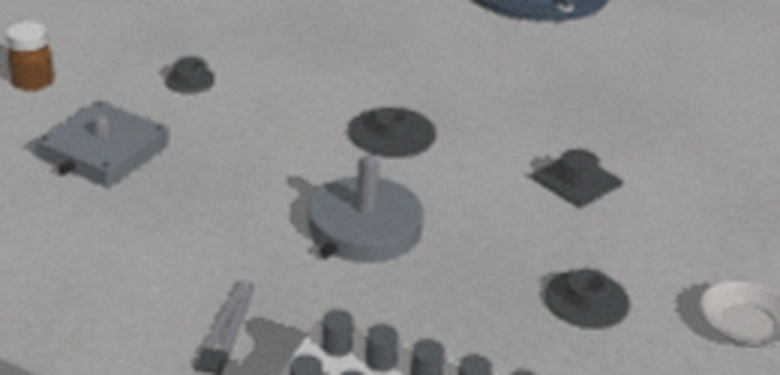

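```bash
cat > ov.py <<'E'
from h import *
import sys
obj={"L":(.4427,-.0103,.05,.006),"M":(.6133,.2739,.04,.006),"S":(.4596,-.2737,.03,.006),"R":(.6154,.0418,.058,.025)}
def draw(ims):
    for n,cr,out in ims:
        d=np.load(n+"0.npz");f=cv2.cvtColor(d["frame"],cv2.COLOR_RGB2BGR);x,y,w,h=cr;S=3
        I=cv2.resize(f[y:y+h,x:x+w],None,fx=S,fy=S,interpolation=cv2.INTER_CUBIC)
        def pl(P,col,cl=True):
            q=((proj(d,P)-[x,y]+.5)*S-.5);cv2.polylines(I,[np.round(q*8).astype(int)],cl,col,1,cv2.LINE_AA,3)
        t=np.linspace(0,2*np.pi,60)
        def C(cx,cy,r,z):return np.c_[cx+r*np.cos(t),cy+r*np.sin(t),0*t+z]
        for k,(a,b,r,z) in obj.items():
            pl(C(a,b,r,z),(0,255,255))
            if k!="R": pl(C(a,b,.021,.024),(0,255,0))
        pl(C(.6154,.0418,.006,.087),(0,0,255));pl(C(.6154,.0418,.010,.025),(0,0,255))
        pl(C(.6359,-.2701,.006,.045),(0,0,255))
        pl(C(.4294,.2034,.021,.03),(0,255,0))
        for c,(w2,a,z) in (((.4294,.2034),(.035,67.65,.006)),((.6359,-.2701),(.052,85.41,.025))):
            a=np.radians(a);ex=np.array([np.cos(a),np.sin(a)]);ey=np.array([-ex[1],ex[0]])
            pl(np.array([[*(np.array(c)+w2*(i*ex+j*ey)),z] for i,j in((1,1),(1,-1),(-1,-1),(-1,1))]),(0,255,255))
        cv2.imwrite(out,I)
draw([("top",(130,150,265,140),"pics/o_top.png"),("scene",(150,130,260,125),"pics/o_scene.png")])
E
python3 ov.py
```

```text
(no output)
```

View pics/o_top.png

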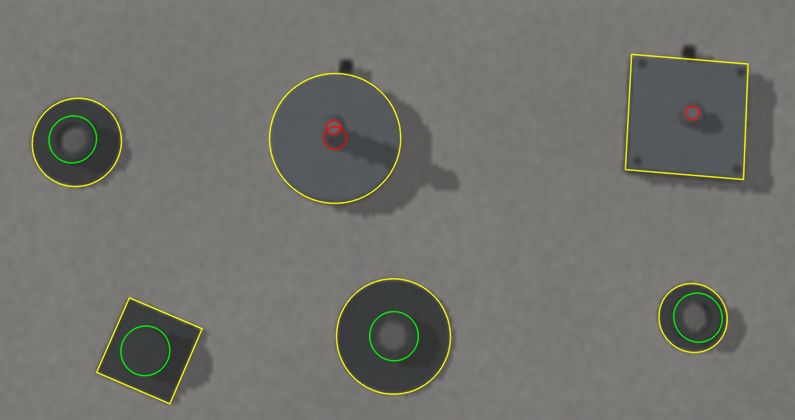

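View pics/o_scene.png

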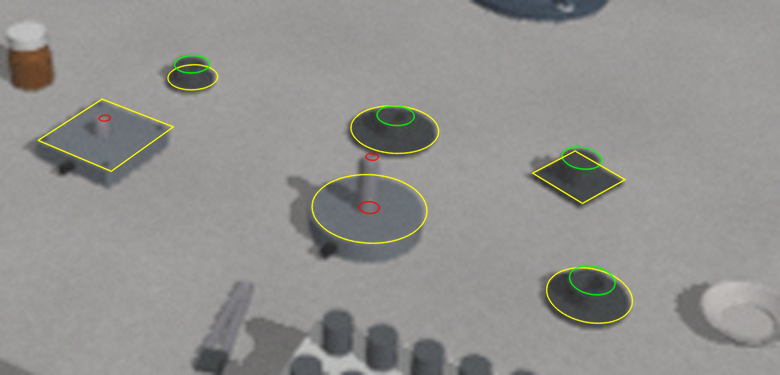

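The top-view fit is consistent. The scene view is offset by about 1.3 px, roughly 4 mm, which is near calibration level, so I'll use the top view. First I'll align the tool axes with the world (rz about +0.448), then go over the large collar.

servo_tool(
  motion=[
    [0,0,0,0,0,0.112,1],
    [0,0,0,0,0,0.112,1],
    [0,0,0,0,0,0.112,1],
    [0,0,0,0,0,0.112,1],
    [12,-38,0,0,0,0,1],
    [12,-38,0,0,0,0,1],
    [12,-38,0,0,0,0,1],
    [12,-38,0,0,0,0,1],
    [12,-38,0,0,0,0,1],
    [12,-38,0,0,0,0,1],
    [12,-38,0,0,0,0,1],
    [0,0,0,0,0,0,1],
  ],
  grip_force=40,
)

```text
t: 1.1
tcp_pos: [0.3595, -0.2882, 0.224]
tool_rot: [1.0, -0.016, -0.003, -0.006]
force: [-0.3, 0.6, 0.1]
finger_gap: 0.996
```

servo_tool(
  motion=[
    [11,-38,0,0,0,-0.016,1],
    [11,-38,0,0,0,-0.016,1],
    [11,-38,5,0,0,0,1],
    [11,-38,10,0,0,0,1],
    [11,-38,10,0,0,0,1],
    [11,-38,10,0,0,0,1],
    [11,-38,10,0,0,0,1],
    [5,-12,10,0,0,0,1],
    [0,0,0,0,0,0,1],
    [0,0,0,0,0,0,1],
  ],
)

```text
t: 1.93
tcp_pos: [0.4468, -0.0082, 0.1687]
tool_rot: [1.0, 0.001, -0.0, -0.002]
force: [0.2, -0.0, 0.7]
finger_gap: 1.001
```

Run:
```python
from station import manip
s=manip.sense();print(s["tcp_pos"],s["tool_rot"],s["q"])
```

```text
[ 0.44682113 -0.00820781  0.16865921] [ 9.99997559e-01  1.49787669e-03 -4.79505616e-04 -1.55214715e-03] [-0.27124679  0.39493029  1.93114017  0.00374502  0.81728548  1.29398901]
```

servo_tool(
  motion=[
    [-2,1,25,0,0,0,1],
    [-2,1,30,0,0,0,1],
    [0,0,30,0,0,0,1],
    [0,0,30,0,0,0,1],
    [0,0,20,0,0,0,1],
    [0,0,5,0,0,0,1],
    [0,0,0,0,0,0,1],
    [0,0,0,0,0,0,1],
  ],
)

```text
t: 2.6
tcp_pos: [0.4507, -0.0227, 0.0283]
tool_rot: [1.0, -0.004, 0.007, 0.002]
force: [0.1, -0.0, 0.5]
finger_gap: 1.002
```

```bash
cat > snap.py <<'E'
import sys
from station import manip
from h import *
s=manip.sense();print(s["t"],s["tcp_pos"].round(4),s["tool_rot"].round(4),s["force"].round(1),s["ft_torque"].round(2),s["finger_gap"])
tag=sys.argv[1];ims=[]
for n in("scene","top"):
    d=manip.snapshot(n);np.savez(f"{n}{tag}.npz",**d)
    f=cv2.cvtColor(d["frame"],cv2.COLOR_RGB2BGR)
    x,y,w,h=(150,110,250,140) if n=="scene" else (90,130,360,160)
    c=cv2.resize(f[y:y+h,x:x+w],None,fx=780/w,fy=780/w,interpolation=cv2.INTER_CUBIC)
    cv2.imwrite(f"pics/{n}{tag}.png",np.clip(c*1.5,0,255).astype('uint8'))
E
python3 snap.py 1
```

```text
2.6 [ 0.4507 -0.0227  0.0283] [ 1.     -0.0036  0.0073  0.0018] [ 0.1 -0.   0.5] [ 0.02  0.02 -0.01] 1.0016766000066024
```

View pics/scene1.png

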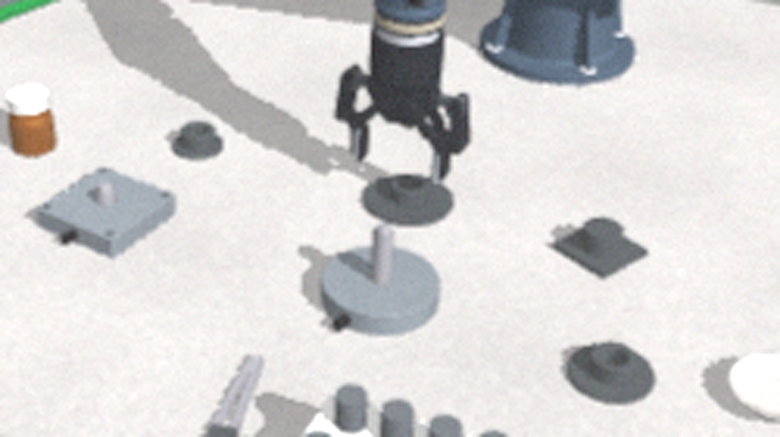

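The picture shows the gripper around the large collar (~(405,185) in the crop), about 12 mm off in y after drift. I'll compute the corrections with a helper.

```bash
cat > go.py <<'E'
import sys
from station import manip
import numpy as np
from scipy.spatial.transform import Rotation as R
s=manip.sense();r=R.from_quat(s["tool_rot"])
print("t",round(s["t"],2),"pos",(s["tcp_pos"]*1000).round(1),"F",s["force"].round(1),"T",s["ft_torque"].round(2),"gap",round(s["finger_gap"],3))
if len(sys.argv)>3:
    t=np.array([float(a) for a in sys.argv[1:4]])
    print("tool shift mm",r.inv().apply(t-s["tcp_pos"]*1000).round(1))
print("rotvec",(r.inv()*R.from_quat([1,0,0,0])).as_rotvec().round(4))
E
python3 go.py 442.7 -10.3 28
```

```text
t 2.7 pos [451.3 -22.4  29.1] F [ 1.1 -0.2 -0.5] T [ 0.01 -0.01 -0.01] gap 0.997
tool shift mm [ -8.7 -12.1   0.9]
rotvec [ 0.0042 -0.0168 -0.0066]
```

servo_tool(
  motion=[
    [-4,-6,0,0.002,-0.008,-0.003,1],
    [-4,-6,0,0.002,-0.008,-0.003,1],
    [0,0,0,0,0,0,1],
    [0,0,0,0,0,0,1],
  ],
)

```text
t: 3.03
tcp_pos: [0.4446, -0.0099, 0.0328]
tool_rot: [1.0, 0.0, 0.003, 0.001]
force: [1.3, 0.6, 0.8]
finger_gap: 0.997
```

```bash
python3 go.py 442.7 -10.3 10;python3 snap.py 2
```

```text
t 3.03 pos [444.6  -9.9  32.8] F [1.3 0.6 0.8] T [-0.03 -0.    0.01] gap 0.997
tool shift mm [-2.1  0.4 22.8]
rotvec [ 0.0019 -0.0065  0.0001]
3.0333 [ 0.4446 -0.0099  0.0328] [1.     0.     0.0032 0.001 ] [1.3 0.6 0.8] [-0.03 -0.    0.01] 0.9973167270336594
```

View pics/scene2.png

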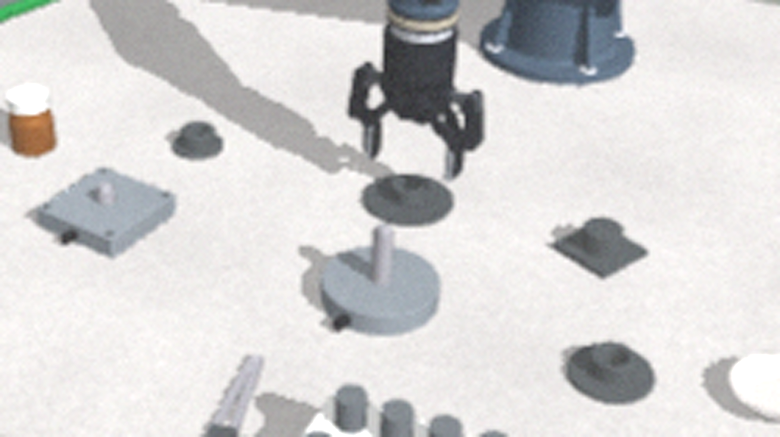

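servo_tool(
  motion=[
    [-1,0,8,0.001,-0.003,0,1],
    [-1,0,8,0.001,-0.003,0,1],
    [0,0,6,0,0,0,1],
    [0,0,2,0,0,0,1],
    [0,0,0,0,0,0,1],
  ],
)

```text
t: 3.55
tcp_pos: [0.4429, -0.01, 0.0059]
tool_rot: [1.0, 0.0, 0.0, -0.0]
force: [-0.1, 0.2, -0.2]
finger_gap: 0.997
```

```bash
python3 go.py 442.7 -10.3 8
```

```text
t 3.55 pos [442.9 -10.    5.9] F [-0.1  0.2 -0.2] T [ 0.02  0.04 -0.01] gap 0.997
tool shift mm [-0.2  0.3 -2.1]
rotvec [-0.0002 -0.0001  0.0004]
```

Position is good. Now close with a modest grip.

servo_tool(
  motion=[
    [0,0,-1,0,0,0,0.4],
    [0,0,0,0,0,0,0.2],
    [0,0,0,0,0,0,0.1],
    [0,0,0,0,0,0,0],
    [0,0,0,0,0,0,-0.2],
    [0,0,0,0,0,0,-0.5],
    [0,0,0,0,0,0,-0.5],
    [0,0,0,0,0,0,-0.5],
  ],
  grip_force=40,
)

```text
t: 4.22
tcp_pos: [0.4426, -0.0106, 0.0066]
tool_rot: [1.0, 0.0, -0.0, -0.0]
force: [0.0, -0.3, -1.5]
finger_gap: 0.473
```

```bash
python3 go.py 442.7 -10.3 8;python3 snap.py 3
```

```text
t 4.22 pos [442.6 -10.6   6.6] F [ 0.  -0.3 -1.5] T [-0.21  0.07 -0.04] gap 0.473
tool shift mm [ 0.1 -0.3 -1.4]
rotvec [-0.      0.0009  0.0003]
4.2167 [ 0.4426 -0.0106  0.0066] [ 1.e+00  2.e-04 -5.e-04 -0.e+00] [ 0.  -0.3 -1.5] [-0.21  0.07 -0.04] 0.4733647199977352
```

View pics/scene3.png

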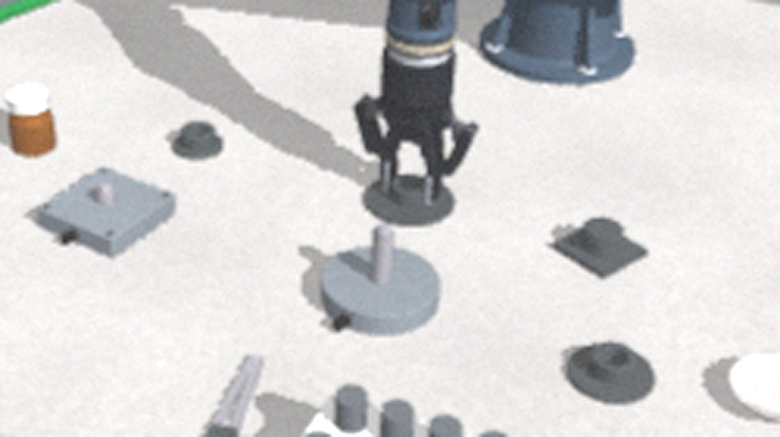

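Gripped: the gap of 0.473 (~40 mm) matches the hub. Raise the force and lift.

servo_tool(
  motion=[
    [0,0,0,0,0,0,-0.5],
    [0,0,0,0,0,0,-0.5],
    [0,0,-5,0,0,0,-0.5],
    [0,0,-12,0,0,0,-0.5],
    [0,0,-15,0,0,0,-0.5],
    [0,0,-15,0,0,0,-0.5],
    [0,0,-15,0,0,0,-0.5],
    [0,0,-15,0,0,0,-0.5],
    [0,0,-15,0,0,0,-0.5],
    [0,0,-15,0,0,0,-0.5],
    [0,0,-15,0,0,0,-0.5],
    [0,0,0,0,0,0,-0.5],
  ],
  grip_force=80,
)

```text
t: 5.32
tcp_pos: [0.4369, -0.0081, 0.1313]
tool_rot: [1.0, -0.0, -0.008, -0.003]
force: [0.5, -0.7, -6.2]
finger_gap: 0.458
```

```bash
python3 go.py 615.4 41.8 135
```

```text
t 5.32 pos [436.9  -8.1 131.3] F [ 0.5 -0.7 -6.2] T [-0.05 -0.06 -0.07] gap 0.458
tool shift mm [178.4 -50.1  -6.3]
rotvec [-0.0058  0.0164 -0.0006]
```

servo_tool(
  motion=[
    [10,-3,-1,-0.003,0.008,0,-0.5],
    [20,-5,-1,-0.003,0.008,0,-0.5],
    [20,-5,-1,0,0,0,-0.5],
    [20,-6,0,0,0,0,-0.5],
    [20,-6,0,0,0,0,-0.5],
    [20,-6,0,0,0,0,-0.5],
    [20,-6,0,0,0,0,-0.5],
    [20,-6,0,0,0,0,-0.5],
    [15,-5,0,0,0,0,-0.5],
    [8,-2,0,0,0,0,-0.5],
    [0,0,0,0,0,0,-0.5],
    [0,0,0,0,0,0,-0.5],
  ],
)

```text
t: 6.32
tcp_pos: [0.6094, 0.0506, 0.1147]
tool_rot: [1.0, -0.001, -0.013, -0.003]
force: [-0.1, -0.2, -5.2]
finger_gap: 0.458
```

```bash
python3 go.py 615.4 41.8 135
```

```text
t 6.32 pos [609.4  50.6 114.7] F [-0.1 -0.2 -5.2] T [-0.04  0.07 -0.04] gap 0.458
tool shift mm [  5.4   8.7 -20.5]
rotvec [-0.0062  0.0263 -0.0025]
```

servo_tool(
  motion=[
    [2,3,-2,-0.003,0.013,0,-0.5],
    [2,3,-2,-0.003,0.013,0,-0.5],
    [1,2,0,0,0,0,-0.5],
    [0,0,0,0,0,0,-0.5],
    [0,0,0,0,0,0,-0.5],
  ],
)

```text
t: 6.73
tcp_pos: [0.6088, 0.0411, 0.1169]
tool_rot: [1.0, -0.002, -0.004, 0.0]
force: [-0.6, -0.3, -5.6]
finger_gap: 0.463
```

```bash
python3 go.py 615.4 41.8 110; python3 snap.py 4
```

```text
t 6.73 pos [608.8  41.1 116.9] F [-0.6 -0.3 -5.6] T [-0.    0.03  0.01] gap 0.463
tool shift mm [ 6.6 -0.8  6.8]
rotvec [ 0.0001  0.0074 -0.0039]
6.7333 [0.6088 0.0411 0.1169] [ 1.     -0.0019 -0.0037  0.    ] [-0.6 -0.3 -5.6] [-0.    0.03  0.01] 0.4625815744849082
```

View pics/scene4.png

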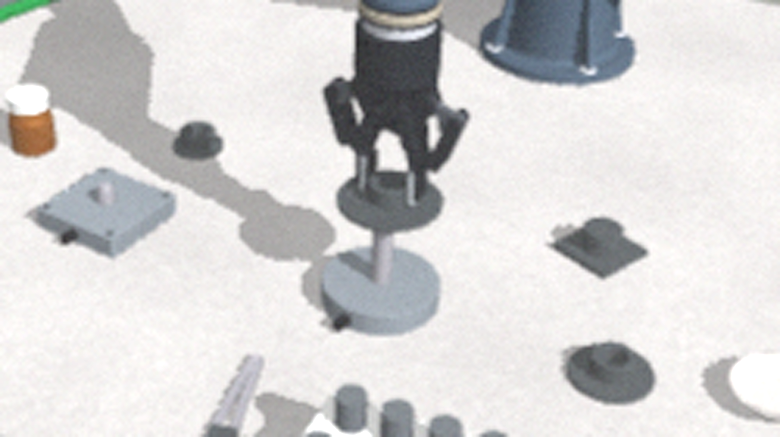

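View pics/top4.png

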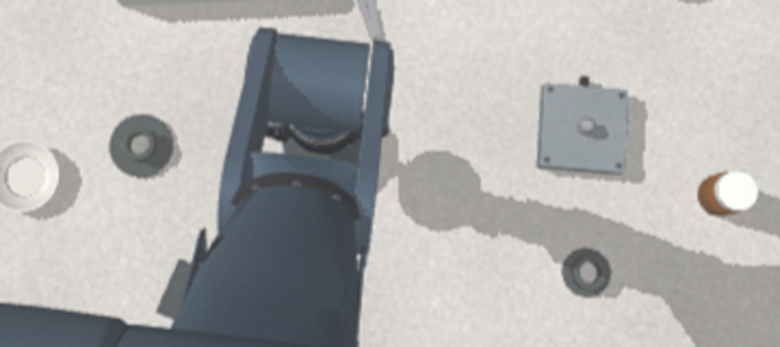

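```bash
cat > sc.py <<'E'
from h import *
from m import circ
# scene view: held collar's flange outline vs head disc / dark mask
def ell(tag,seed,r,z,blue=False,n="scene",thr=76):
    d=np.load(f"{n}{tag}.npz");S=4;F=cv2.resize(d["frame"],None,fx=S,fy=S,interpolation=cv2.INTER_CUBIC)
    u,v=seed
    return d,F
d=np.load("scene4.npz")
for nm,uv,z in (("held flange",(150+390/3.12,110+201/3.12),.115),("disc",(150+380.5/3.12,110+283/3.12),.025),("large0",(150+408/3.12,110+199/3.12),.005),("spigot base",(150+381.5/3.12,110+283/3.12),.025)):
    print(nm,ray(d,uv,z).round(4))
d0=np.load("scene0.npz")
print("large0",ray(d0,(150+392/3,130+132/3),.006),"spigot tip",ray(d0,(150+368/3,130+158/3),.087),"disc",ray(d0,(150+365.5/3,130+212/3),.025), "sq",ray(d0,(150+103/3,130+137/3),.025))
E
python3 sc.py
```

```text
held flange [[0.6169 0.0459 0.115 ]]
disc [[0.6256 0.0445 0.025 ]]
large0 [[ 0.4493 -0.0083  0.005 ]]
spigot base [[0.6251 0.0453 0.025 ]]
large0 [[ 0.45209017 -0.0074306   0.006     ]] spigot tip [[0.62084831 0.04163109 0.087     ]] disc [[0.62557821 0.04407226 0.025     ]] sq [[ 0.64491896 -0.26600679  0.025     ]]
```

The scene-view bias (about +8, +3 mm) is the same for the held collar and for the fixed objects, so the TCP and top-view targets agree. I'll correct the position and descend.

servo_tool(
  motion=[
    [3,0,0,0,0.004,-0.002,-0.5],
    [3,0,0,0,0.004,-0.002,-0.5],
    [0,0,4,0,0,0,-0.5],
    [0,0,4,0,0,0,-0.5],
    [0,0,4,0,0,0,-0.5],
    [0,0,0,0,0,0,-0.5],
    [0,0,0,0,0,0,-0.5],
  ],
)

```text
t: 7.42
tcp_pos: [0.6162, 0.0412, 0.1039]
tool_rot: [1.0, 0.0, 0.001, 0.0]
force: [0.5, -0.0, -4.7]
finger_gap: 0.461
```

```bash
python3 go.py 615.4 41.8 80
```

```text
t 7.42 pos [616.2  41.2 103.9] F [ 0.5 -0.  -4.7] T [ 0.02  0.   -0.04] gap 0.461
tool shift mm [-0.8 -0.6 23.9]
rotvec [ 0.0001 -0.0028  0.0008]
```

servo_tool(
  motion=[
    [-1,-1,4,0,-0.002,0,-0.5],
    [0,0,5,0,0,0,-0.5],
    [0,0,5,0,0,0,-0.5],
    [0,0,5,0,0,0,-0.5],
    [0,0,5,0,0,0,-0.5],
    [0,0,0,0,0,0,-0.5],
  ],
)

```text
t: 7.92
tcp_pos: [0.615, 0.0424, 0.077]
tool_rot: [1.0, 0.001, 0.0, 0.0]
force: [-0.1, -1.0, -5.8]
finger_gap: 0.46
```

```bash
python3 go.py 615.4 41.8 34; python3 snap.py 5
```

```text
t 7.92 pos [615.   42.4  77. ] F [-0.1 -1.  -5.8] T [-0.04 -0.01 -0.03] gap 0.46
tool shift mm [ 0.4  0.6 43. ]
rotvec [ 0.0003 -0.0003  0.0012]
7.9167 [0.615  0.0424 0.077 ] [1.e+00 6.e-04 1.e-04 1.e-04] [-0.1 -1.  -5.8] [-0.04 -0.01 -0.03] 0.4599869098789234
```

View pics/scene5.png

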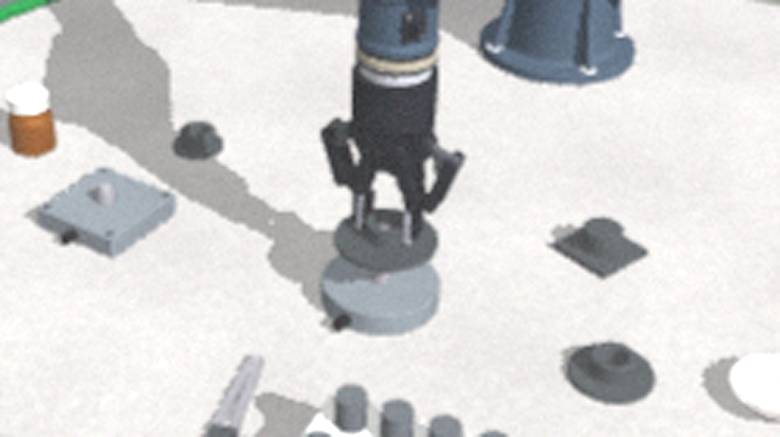

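The spigot is in the bore (tip visible at ~(383,226)) with no contact force. Continue down toward TCP z of about 32.

servo_tool(
  motion=[
    [0,0,5,0,0,0,-0.5],
    [0,0,6,0,0,0,-0.5],
    [0,0,6,0,0,0,-0.5],
    [0,0,6,0,0,0,-0.5],
    [0,0,6,0,0,0,-0.5],
    [0,0,5,0,0,0,-0.5],
    [0,0,3,0,0,0,-0.5],
    [0,0,0,0,0,0,-0.5],
  ],
)

```text
t: 8.68
tcp_pos: [0.6159, 0.0424, 0.0372]
tool_rot: [1.0, 0.0, 0.001, -0.0]
force: [0.4, 0.2, -5.6]
finger_gap: 0.46
```

```bash
python3 go.py 615.4 41.8 32
```

```text
t 8.68 pos [615.9  42.4  37.2] F [ 0.4  0.2 -5.6] T [-0.01 -0.04 -0.01] gap 0.46
tool shift mm [-0.5  0.6  5.2]
rotvec [-0.0001 -0.0019  0.0007]
```

servo_tool(
  motion=[
    [0,0,3,0,-0.001,0,-0.5],
    [0,0,2,0,0,0,-0.5],
    [0,0,1,0,0,0,-0.5],
    [0,0,0,0,0,0,-0.5],
  ],
)

```text
t: 9.02
tcp_pos: [0.6164, 0.0425, 0.0324]
tool_rot: [1.0, 0.001, 0.001, 0.0]
force: [0.2, 0.6, -6.1]
finger_gap: 0.463
```

```bash
python3 go.py 615.4 41.8 32
```

```text
t 9.02 pos [616.4  42.5  32.4] F [ 0.2  0.6 -6.1] T [ 0.06 -0.06  0.01] gap 0.463
tool shift mm [-1.   0.7  0.4]
rotvec [ 0.0002 -0.0015  0.001 ]
```

servo_tool(
  motion=[
    [0,0,1,0,0,0,-0.5],
    [0,0,1,0,0,0,-0.5],
    [0,0,0,0,0,0,-0.5],
  ],
)

```text
t: 9.27
tcp_pos: [0.6169, 0.0424, 0.0321]
tool_rot: [1.0, 0.001, 0.002, 0.0]
force: [-1.1, 0.5, -5.3]
finger_gap: 0.465
```

```bash
python3 go.py 615.4 41.8 32
```

```text
t 9.27 pos [616.9  42.4  32.1] F [-1.1  0.5 -5.3] T [-0.07  0.05  0.03] gap 0.465
tool shift mm [-1.5  0.6  0.1]
rotvec [ 0.0006 -0.0032  0.0013]
```

servo_tool(
  motion=[
    [0,0,2,0,-0.002,0,-0.5],
    [0,0,1,0,0,0,-0.5],
    [0,0,0,0,0,0,-0.5],
  ],
)

```text
t: 9.52
tcp_pos: [0.6169, 0.0423, 0.0321]
tool_rot: [1.0, 0.001, 0.001, 0.0]
force: [0.1, -0.3, -5.3]
finger_gap: 0.463
```

```bash
python3 go.py 615.4 41.8 32
```

```text
t 9.52 pos [616.9  42.3  32.1] F [ 0.1 -0.3 -5.3] T [-0.05  0.06 -0.02] gap 0.463
tool shift mm [-1.5  0.5  0.1]
rotvec [ 0.001  -0.0018  0.0015]
```

servo_tool(
  motion=[
    [0,0,3,0,0,0,-0.5],
    [0,0,3,0,0,0,-0.5],
  ],
)

```text
t: 9.68
tcp_pos: [0.6171, 0.0423, 0.0318]
tool_rot: [1.0, 0.001, 0.001, 0.001]
force: [-8.0, 0.4, 21.7]
finger_gap: 0.464
```

```bash
python3 go.py 615.4 41.8 32
```

```text
t 9.68 pos [617.1  42.3  31.8] F [-8.   0.4 21.7] T [-0.02  1.28 -0.09] gap 0.464
tool shift mm [-1.7  0.5 -0.2]
rotvec [ 0.0014 -0.002   0.0019]
```

Contact confirmed at z = 31.8, exactly 25 mm above the pickup height, so the large collar is home. Release it and rise.

servo_tool(
  motion=[
    [0,0,0,0,0,0,-0.5],
    [0,0,0,0,0,0,0.2],
    [0,0,0,0,0,0,0.6],
    [0,0,0,0,0,0,1],
    [0,0,0,0,0,0,1],
    [0,0,0,0,0,0,1],
    [0,0,0,0,0,0,1],
  ],
)

```text
t: 10.27
tcp_pos: [0.6216, 0.0418, 0.033]
tool_rot: [1.0, 0.001, 0.006, 0.001]
force: [-0.5, -0.5, -0.2]
finger_gap: 1.0
```

```bash
python3 go.py 616 42 160
```

```text
t 10.27 pos [621.6  41.8  33. ] F [-0.5 -0.5 -0.2] T [-0.01  0.01  0.04] gap 1.0
tool shift mm [-4.00e+00  1.00e-01 -1.27e+02]
rotvec [ 0.002  -0.0119  0.0014]
```

servo_tool(
  motion=[
    [-1,0,-6,0,-0.006,0,1],
    [-1,0,-12,0,-0.006,0,1],
    [0,0,-15,0,0,0,1],
    [0,0,-15,0,0,0,1],
    [0,0,-15,0,0,0,1],
    [0,0,-15,0,0,0,1],
    [0,0,-15,0,0,0,1],
    [0,0,-15,0,0,0,1],
    [0,0,-15,0,0,0,1],
    [0,0,0,0,0,0,1],
  ],
)

```text
t: 11.1
tcp_pos: [0.6185, 0.0423, 0.1622]
tool_rot: [1.0, 0.001, -0.003, 0.001]
force: [0.3, -1.0, 0.6]
finger_gap: 1.004
```

```bash
python3 go.py 613.3 273.9 140
```

```text
t 11.1 pos [618.5  42.3 162.2] F [ 0.3 -1.   0.6] T [ 0.   -0.02  0.01] gap 1.004
tool shift mm [  -4.8 -231.7   21.9]
rotvec [0.0015 0.0062 0.0013]
```

servo_tool(
  motion=[
    [0,-20,0,0,0.003,0,1],
    [0,-25,0,0,0.003,0,1],
    [0,-25,0,0,0,0,1],
    [0,-25,0,0,0,0,1],
    [0,-25,0,0,0,0,1],
    [0,-25,0,0,0,0,1],
    [0,-25,0,0,0,0,1],
    [0,-25,0,0,0,0,1],
    [0,-20,0,0,0,0,1],
    [0,-10,0,0,0,0,1],
    [0,0,0,0,0,0,1],
  ],
)

```text
t: 12.02
tcp_pos: [0.6164, 0.2744, 0.1564]
tool_rot: [1.0, -0.002, -0.003, 0.002]
force: [0.5, -0.3, 0.9]
finger_gap: 0.999
```

```bash
python3 go.py 613.3 273.9 140; python3 snap.py 6
```

```text
t 12.02 pos [616.4 274.4 156.4] F [ 0.5 -0.3  0.9] T [-0.03 -0.04  0.04] gap 0.999
tool shift mm [-3.   0.4 16.4]
rotvec [ 0.004   0.0056 -0.004 ]
12.0167 [0.6164 0.2744 0.1564] [ 1.     -0.002  -0.0028  0.002 ] [ 0.5 -0.3  0.9] [-0.03 -0.04  0.04] 0.9990316573074782
```

View pics/scene6.png

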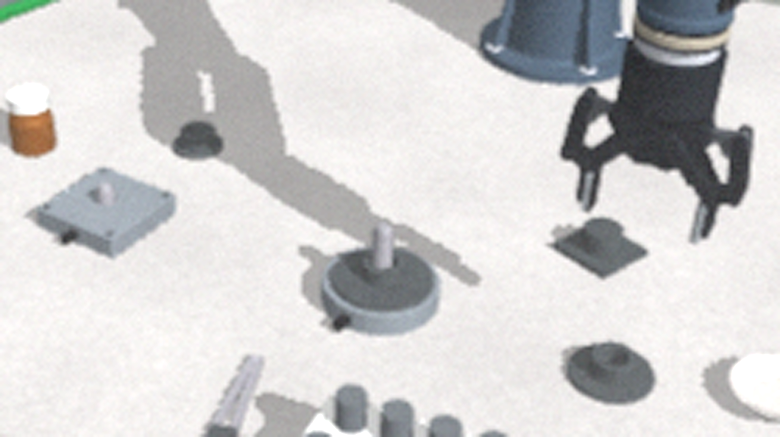

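View pics/top6.png

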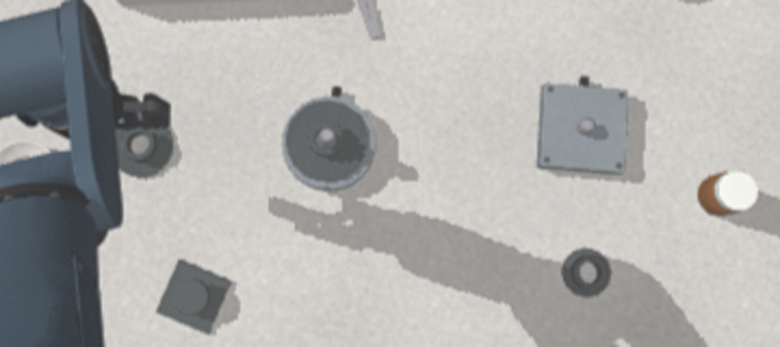

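The large collar is flat and seated on the round head. Descend over the medium collar.

servo_tool(
  motion=[
    [-2,0,10,0.002,0.003,-0.002,1],
    [-1,0,15,0.002,0.003,-0.002,1],
    [0,0,15,0,0,0,1],
    [0,0,15,0,0,0,1],
    [0,0,15,0,0,0,1],
    [0,0,15,0,0,0,1],
    [0,0,15,0,0,0,1],
    [0,0,12,0,0,0,1],
    [0,0,0,0,0,0,1],
    [0,0,0,0,0,0,1],
  ],
)

```text
t: 12.95
tcp_pos: [0.6173, 0.2539, 0.0412]
tool_rot: [1.0, -0.009, 0.001, 0.003]
force: [0.9, -0.8, 0.6]
finger_gap: 1.0
```

```bash
python3 go.py 613.3 273.9 7
```

```text
t 12.95 pos [617.3 253.9  41.2] F [ 0.9 -0.8  0.6] T [0.04 0.02 0.04] gap 1.0
tool shift mm [ -4.4 -20.2  34. ]
rotvec [ 0.0066 -0.0011 -0.0178]
```

servo_tool(
  motion=[
    [-2,-10,0,0.003,0,-0.009,1],
    [-2,-10,0,0.003,0,-0.009,1],
    [0,0,5,0,0,0,1],
    [0,0,5,0,0,0,1],
    [0,0,0,0,0,0,1],
  ],
)

```text
t: 13.37
tcp_pos: [0.6156, 0.2761, 0.034]
tool_rot: [1.0, 0.001, 0.004, -0.001]
force: [-0.5, -0.5, -0.4]
finger_gap: 1.006
```

```bash
python3 go.py 613.3 273.9 7
```

```text
t 13.37 pos [615.6 276.1  34. ] F [-0.5 -0.5 -0.4] T [0.01 0.   0.  ] gap 1.006
tool shift mm [-2.5  2.2 27. ]
rotvec [-0.0017 -0.0071  0.0014]
```

servo_tool(
  motion=[
    [-1,1,6,-0.001,-0.004,0.001,1],
    [-1,1,6,-0.001,-0.003,0.001,1],
    [0,0,6,0,0,0,1],
    [0,0,4,0,0,0,1],
    [0,0,0,0,0,0,1],
  ],
)

```text
t: 13.78
tcp_pos: [0.6134, 0.2744, 0.01]
tool_rot: [1.0, 0.0, 0.0, 0.0]
force: [-0.2, -0.2, 0.1]
finger_gap: 1.001
```

```bash
python3 go.py 613.3 273.9 7
```

```text
t 13.78 pos [613.4 274.4  10. ] F [-0.2 -0.2  0.1] T [ 0.04 -0.04  0.04] gap 1.001
tool shift mm [-0.1  0.5  3. ]
rotvec [ 0.0007 -0.0001  0.0004]
```

servo_tool(
  motion=[
    [0,0,2,0,0,0,0.4],
    [0,0,1,0,0,0,0.2],
    [0,0,0,0,0,0,0.1],
    [0,0,0,0,0,0,0],
    [0,0,0,0,0,0,-0.2],
    [0,0,0,0,0,0,-0.5],
    [0,0,0,0,0,0,-0.5],
    [0,0,0,0,0,0,-0.5],
  ],
  grip_force=40,
)

```text
t: 14.45
tcp_pos: [0.6134, 0.2737, 0.0061]
tool_rot: [1.0, -0.0, -0.0, 0.001]
force: [-0.1, 0.4, -0.7]
finger_gap: 0.469
```

servo_tool(
  motion=[
    [0,0,0,0,0,0,-0.5],
    [0,0,0,0,0,0,-0.5],
  ],
  grip_force=80,
)

```text
t: 14.62
tcp_pos: [0.6136, 0.2738, 0.0063]
tool_rot: [1.0, -0.0, -0.0, 0.001]
force: [0.4, 0.3, -1.0]
finger_gap: 0.458
```

```bash
python3 go.py 613.3 273.9 7
```

```text
t 14.62 pos [613.6 273.8   6.3] F [ 0.4  0.3 -1. ] T [-0.12  0.04 -0.05] gap 0.458
tool shift mm [-0.3 -0.1 -0.7]
rotvec [ 0.0011  0.     -0.    ]
```

servo_tool(
  motion=[
    [0,0,-5,0,0,0,-0.5],
    [0,0,-12,0,0,0,-0.5],
    [0,0,-15,0,0,0,-0.5],
    [0,0,-15,0,0,0,-0.5],
    [0,0,-15,0,0,0,-0.5],
    [0,0,-15,0,0,0,-0.5],
    [0,0,-15,0,0,0,-0.5],
    [0,0,-15,0,0,0,-0.5],
    [0,0,-15,0,0,0,-0.5],
    [0,0,0,0,0,0,-0.5],
    [0,0,0,0,0,0,-0.5],
  ],
)

```text
t: 15.53
tcp_pos: [0.6073, 0.273, 0.1337]
tool_rot: [1.0, -0.0, -0.007, 0.002]
force: [-0.5, 0.9, -4.4]
finger_gap: 0.458
```

```bash
python3 go.py 616 42 125
```

```text
t 15.53 pos [607.3 273.  133.7] F [-0.5  0.9 -4.4] T [ 0.03  0.11 -0.06] gap 0.458
tool shift mm [  9.  231.    9.4]
rotvec [ 0.0033  0.0146 -0.0007]
```

servo_tool(
  motion=[
    [4,15,0,0.001,0.007,0,-0.5],
    [4,25,0,0.001,0.007,0,-0.5],
    [0,25,0,0,0,0,-0.5],
    [0,25,0,0,0,0,-0.5],
    [0,25,0,0,0,0,-0.5],
    [0,25,0,0,0,0,-0.5],
    [0,25,0,0,0,0,-0.5],
    [0,25,0,0,0,0,-0.5],
    [0,25,0,0,0,0,-0.5],
    [0,12,0,0,0,0,-0.5],
    [0,0,0,0,0,0,-0.5],
    [0,0,0,0,0,0,-0.5],
  ],
)

```text
t: 16.53
tcp_pos: [0.6065, 0.0306, 0.1215]
tool_rot: [1.0, 0.0, -0.01, 0.001]
force: [0.4, 0.7, -3.6]
finger_gap: 0.454
```

```bash
python3 go.py 616 42 110
```

```text
t 16.53 pos [606.5  30.6 121.5] F [ 0.4  0.7 -3.6] T [ 0.03 -0.    0.01] gap 0.454
tool shift mm [  9.7 -11.4  11.3]
rotvec [0.0023 0.0205 0.0009]
```

servo_tool(
  motion=[
    [3,-4,0,0.001,0.01,0,-0.5],
    [3,-4,0,0.001,0.01,0,-0.5],
    [3,-3,2,0,0,0,-0.5],
    [0,0,4,0,0,0,-0.5],
    [0,0,0,0,0,0,-0.5],
    [0,0,0,0,0,0,-0.5],
  ],
)

```text
t: 17.03
tcp_pos: [0.6154, 0.0491, 0.1137]
tool_rot: [1.0, 0.004, -0.0, -0.001]
force: [1.0, 0.1, -3.7]
finger_gap: 0.452
```

```bash
python3 go.py 616 42 100; python3 snap.py 7
```

```text
t 17.03 pos [615.4  49.1 113.7] F [ 1.   0.1 -3.7] T [ 0.05  0.01 -0.01] gap 0.452
tool shift mm [ 0.5  7.1 13.7]
rotvec [-0.0023  0.0002  0.0072]
17.0333 [0.6154 0.0491 0.1137] [ 1.0e+00  3.6e-03 -1.0e-04 -1.2e-03] [ 1.   0.1 -3.7] [ 0.05  0.01 -0.01] 0.45212125157251903
```

View pics/scene7.png

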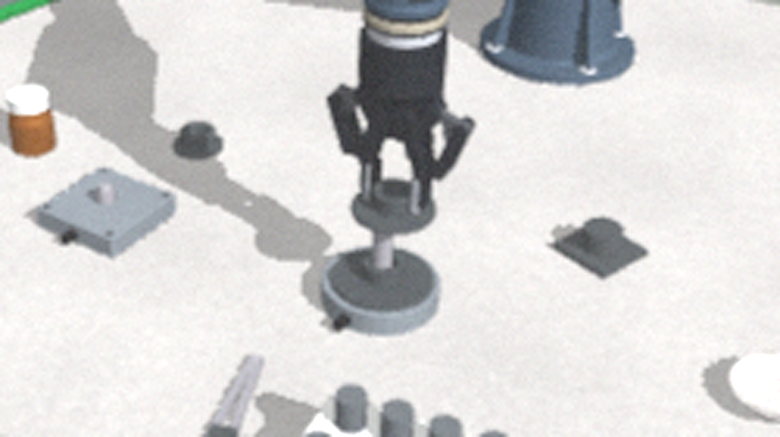

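The medium collar is held level just above the spigot, 7 mm off in y. Correct that and descend.

servo_tool(
  motion=[
    [0,4,0,-0.001,0,0.004,-0.5],
    [0,3,0,-0.001,0,0.003,-0.5],
    [0,0,3,0,0,0,-0.5],
    [0,0,3,0,0,0,-0.5],
    [0,0,0,0,0,0,-0.5],
  ],
)

```text
t: 17.55
tcp_pos: [0.6155, 0.0404, 0.1077]
tool_rot: [1.0, -0.001, 0.0, 0.0]
force: [-0.2, -0.2, -4.5]
finger_gap: 0.458
```

```bash
python3 go.py 616 42 80
```

```text
t 17.55 pos [615.5  40.4 107.7] F [-0.2 -0.2 -4.5] T [ 0.01  0.06 -0.03] gap 0.458
tool shift mm [ 0.5 -1.6 27.7]
rotvec [ 0.0004 -0.0003 -0.0015]
```

servo_tool(
  motion=[
    [0,-1,4,0,0,-0.001,-0.5],
    [0,0,5,0,0,0,-0.5],
    [0,0,5,0,0,0,-0.5],
    [0,0,5,0,0,0,-0.5],
    [0,0,5,0,0,0,-0.5],
    [0,0,5,0,0,0,-0.5],
    [0,0,0,0,0,0,-0.5],
  ],
)

```text
t: 18.13
tcp_pos: [0.6151, 0.0412, 0.0748]
tool_rot: [1.0, -0.001, -0.0, 0.0]
force: [-0.3, 0.5, -3.8]
finger_gap: 0.455
```

```bash
python3 go.py 616 42 55.5
```

```text
t 18.13 pos [615.1  41.2  74.8] F [-0.3  0.5 -3.8] T [-0.03  0.03  0.05] gap 0.455
tool shift mm [ 0.9 -0.8 19.3]
rotvec [ 0.0001  0.001  -0.0012]
```

servo_tool(
  motion=[
    [0,0,5,0,0,0,-0.5],
    [0,0,5,0,0,0,-0.5],
    [0,0,4,0,0,0,-0.5],
    [0,0,3,0,0,0,-0.5],
    [0,0,2,0,0,0,-0.5],
    [0,0,2,0,0,0,-0.5],
  ],
)

```text
t: 18.63
tcp_pos: [0.6157, 0.0412, 0.0552]
tool_rot: [1.0, -0.0, -0.0, 0.0]
force: [-6.1, 0.0, 16.8]
finger_gap: 0.456
```

```bash
python3 go.py 616 42 55.5
```

```text
t 18.63 pos [615.7  41.2  55.2] F [-6.1  0.  16.8] T [-0.05  0.9  -0.03] gap 0.456
tool shift mm [ 0.3 -0.8 -0.3]
rotvec [ 0.0006  0.0005 -0.0005]
```

Seated: contact at z = 55.2, expected 55.3. Release and rise.

servo_tool(
  motion=[
    [0,0,0,0,0,0,-0.5],
    [0,0,0,0,0,0,0.2],
    [0,0,0,0,0,0,0.6],
    [0,0,0,0,0,0,1],
    [0,0,0,0,0,0,1],
    [0,0,0,0,0,0,1],
    [0,0,0,0,0,0,1],
  ],
)

```text
t: 19.22
tcp_pos: [0.6194, 0.0408, 0.0587]
tool_rot: [1.0, -0.0, 0.004, 0.001]
force: [0.6, -0.2, -0.0]
finger_gap: 0.998
```

servo_tool(
  motion=[
    [-1,0,-6,0,0,0,1],
    [-1,0,-12,0,0,0,1],
    [0,0,-15,0,0,0,1],
    [0,0,-15,0,0,0,1],
    [0,0,-15,0,0,0,1],
    [0,0,-15,0,0,0,1],
    [0,0,-15,0,0,0,1],
    [0,0,-15,0,0,0,1],
    [0,0,0,0,0,0,1],
  ],
)

```text
t: 19.97
tcp_pos: [0.6154, 0.0411, 0.1772]
tool_rot: [1.0, -0.0, 0.005, 0.001]
force: [0.8, 0.1, 0.5]
finger_gap: 1.004
```

```bash
python3 go.py 459.6 -273.7 140
```

```text
t 19.97 pos [615.4  41.1 177.2] F [0.8 0.1 0.5] T [-0.    0.03 -0.01] gap 1.004
tool shift mm [-156.   314.8   36.3]
rotvec [ 0.0017 -0.0092 -0.0005]
```

servo_tool(
  motion=[
    [-8,15,0,0.001,-0.005,0,1],
    [-12,25,0,0.001,-0.004,0,1],
    [-13,26,0,0,0,0,1],
    [-13,26,0,0,0,0,1],
    [-13,26,0,0,0,0,1],
    [-13,26,0,0,0,0,1],
    [-13,26,0,0,0,0,1],
    [-13,26,0,0,0,0,1],
    [-13,26,0,0,0,0,1],
    [-13,26,0,0,0,0,1],
    [-10,25,0,0,0,0,1],
    [0,0,0,0,0,0,1],
  ],
)

```text
t: 20.97
tcp_pos: [0.4759, -0.2404, 0.1788]
tool_rot: [1.0, 0.004, 0.004, 0.0]
force: [-0.0, 0.1, -0.1]
finger_gap: 0.999
```

```bash
python3 go.py 459.6 -273.7 140
```

```text
t 20.97 pos [ 475.9 -240.4  178.8] F [-0.   0.1 -0.1] T [-0.01  0.02 -0.06] gap 0.999
tool shift mm [-16.8  33.1  38.7]
rotvec [ 0.0003 -0.0074  0.0073]
```

servo_tool(
  motion=[
    [-8,16,5,0,-0.004,0.004,1],
    [-8,16,10,0,-0.004,0.004,1],
    [0,0,12,0,0,0,1],
    [0,0,12,0,0,0,1],
    [0,0,12,0,0,0,1],
    [0,0,12,0,0,0,1],
    [0,0,12,0,0,0,1],
    [0,0,12,0,0,0,1],
    [0,0,12,0,0,0,1],
    [0,0,12,0,0,0,1],
    [0,0,0,0,0,0,1],
  ],
)

```text
t: 21.88
tcp_pos: [0.4591, -0.2709, 0.0638]
tool_rot: [1.0, -0.003, 0.001, -0.001]
force: [0.1, -0.1, -0.2]
finger_gap: 1.003
```

```bash
python3 go.py 459.6 -273.7 30
```

```text
t 21.88 pos [ 459.1 -270.9   63.8] F [ 0.1 -0.1 -0.2] T [-0.04  0.04  0.  ] gap 1.003
tool shift mm [ 0.5  2.9 33.8]
rotvec [-0.0012 -0.0011 -0.0062]
```

servo_tool(
  motion=[
    [0,1,8,0,0,-0.003,1],
    [0,1,10,0,0,-0.003,1],
    [0,1,10,0,0,0,1],
    [0,0,7,0,0,0,1],
    [0,0,0,0,0,0,1],
  ],
)

```text
t: 22.3
tcp_pos: [0.4603, -0.2733, 0.0268]
tool_rot: [1.0, 0.001, 0.001, -0.0]
force: [-0.7, -1.0, -0.6]
finger_gap: 1.0
```

```bash
python3 go.py 459.6 -273.7 7; python3 snap.py 8
```

```text
t 22.3 pos [ 460.3 -273.3   26.8] F [-0.7 -1.  -0.6] T [ 0.02  0.05 -0.02] gap 1.0
tool shift mm [-0.7  0.4 19.8]
rotvec [-0.0003 -0.0026  0.0016]
22.3 [ 0.4603 -0.2733  0.0268] [ 1.0e+00  8.0e-04  1.3e-03 -1.0e-04] [-0.7 -1.  -0.6] [ 0.02  0.05 -0.02] 0.9998960053504797
```

View pics/scene8.png

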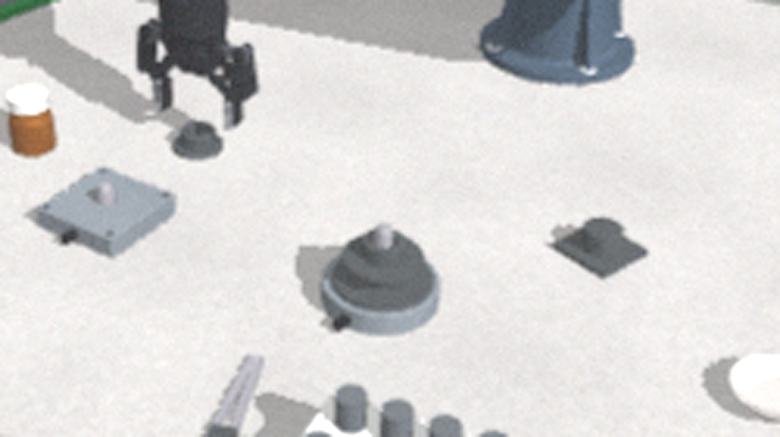

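The medium collar sits on the large one with the spigot tip at ~(383,236). Grip the small collar.

servo_tool(
  motion=[
    [0,0,6,0,-0.002,0,1],
    [0,0,6,0,0,0,1],
    [0,0,5,0,0,0,1],
    [0,0,2,0,0,0,1],
    [0,0,0,0,0,0,1],
  ],
)

```text
t: 22.82
tcp_pos: [0.4616, -0.2747, 0.0081]
tool_rot: [1.0, 0.001, 0.002, 0.001]
force: [0.0, 0.4, -0.1]
finger_gap: 1.006
```

```bash
python3 go.py 459.6 -273.7 7
```

```text
t 22.82 pos [ 461.6 -274.7    8.1] F [ 0.   0.4 -0.1] T [ 0.04 -0.05 -0.01] gap 1.006
tool shift mm [-2.  -1.   1.1]
rotvec [ 0.0029 -0.0038  0.0013]
```

servo_tool(
  motion=[
    [-1,-1,1,0.002,-0.002,0,0.4],
    [-1,0,0,0.001,-0.002,0,0.2],
    [0,0,0,0,0,0,0.1],
    [0,0,0,0,0,0,0],
    [0,0,0,0,0,0,-0.2],
    [0,0,0,0,0,0,-0.5],
    [0,0,0,0,0,0,-0.5],
    [0,0,0,0,0,0,-0.5],
  ],
  grip_force=40,
)

```text
t: 23.48
tcp_pos: [0.4596, -0.2741, 0.0076]
tool_rot: [1.0, 0.001, 0.0, 0.0]
force: [-0.3, 0.2, 0.0]
finger_gap: 0.475
```

servo_tool(
  motion=[
    [0,0,0,0,0,0,-0.5],
    [0,0,0,0,0,0,-0.5],
  ],
  grip_force=80,
)

```text
t: 23.65
tcp_pos: [0.4597, -0.2742, 0.0079]
tool_rot: [1.0, 0.001, 0.0, 0.001]
force: [-0.8, -0.3, -2.7]
finger_gap: 0.461
```

```bash
python3 go.py 459.6 -273.7 7
```

```text
t 23.65 pos [ 459.7 -274.2    7.9] F [-0.8 -0.3 -2.7] T [-0.11  0.04 -0.01] gap 0.461
tool shift mm [-0.1 -0.5  0.9]
rotvec [ 0.0011 -0.0005  0.0014]
```

servo_tool(
  motion=[
    [0,0,-5,0,0,0,-0.5],
    [0,0,-12,0,0,0,-0.5],
    [0,0,-15,0,0,0,-0.5],
    [0,0,-15,0,0,0,-0.5],
    [0,0,-15,0,0,0,-0.5],
    [0,0,-15,0,0,0,-0.5],
    [0,0,-15,0,0,0,-0.5],
    [0,0,-15,0,0,0,-0.5],
    [0,0,-15,0,0,0,-0.5],
    [0,0,-10,0,0,0,-0.5],
    [0,0,0,0,0,0,-0.5],
  ],
)

```text
t: 24.57
tcp_pos: [0.456, -0.2698, 0.1431]
tool_rot: [1.0, 0.001, -0.005, -0.005]
force: [1.0, -0.6, -2.5]
finger_gap: 0.456
```

```bash
python3 go.py 616 42 140
```

```text
t 24.57 pos [ 456.  -269.8  143.1] F [ 1.  -0.6 -2.5] T [-0.03 -0.01  0.03] gap 0.456
tool shift mm [ 160.5 -311.5    4.6]
rotvec [-0.0097  0.0096  0.0015]
```

servo_tool(
  motion=[
    [8,-15,-1,-0.005,0.005,0,-0.5],
    [12,-24,-1,-0.005,0.005,0,-0.5],
    [14,-27,0,0,0,0,-0.5],
    [14,-27,0,0,0,0,-0.5],
    [14,-27,0,0,0,0,-0.5],
    [14,-27,0,0,0,0,-0.5],
    [14,-27,0,0,0,0,-0.5],
    [14,-27,0,0,0,0,-0.5],
    [14,-27,0,0,0,0,-0.5],
    [14,-27,0,0,0,0,-0.5],
    [10,-20,0,0,0,0,-0.5],
    [0,0,0,0,0,0,-0.5],
  ],
)

```text
t: 25.57
tcp_pos: [0.5979, 0.0181, 0.1356]
tool_rot: [1.0, -0.003, -0.006, -0.002]
force: [0.5, -1.0, -2.1]
finger_gap: 0.465
```

```bash
python3 go.py 616 42 130
```

```text
t 25.57 pos [597.9  18.1 135.6] F [ 0.5 -1.  -2.1] T [-0.07 -0.05  0.03] gap 0.465
tool shift mm [ 18.  -24.    5.5]
rotvec [-0.004   0.0125 -0.0061]
```

servo_tool(
  motion=[
    [6,-8,0,-0.002,0.006,-0.003,-0.5],
    [6,-8,0,-0.002,0.006,-0.003,-0.5],
    [5,-7,2,0,0,0,-0.5],
    [0,0,3,0,0,0,-0.5],
    [0,0,0,0,0,0,-0.5],
    [0,0,0,0,0,0,-0.5],
  ],
)

```text
t: 26.07
tcp_pos: [0.6132, 0.0428, 0.1262]
tool_rot: [1.0, 0.001, -0.004, 0.0]
force: [0.1, 0.4, -2.4]
finger_gap: 0.458
```

```bash
python3 go.py 616 41.7 110
```

```text
t 26.07 pos [613.2  42.8 126.2] F [ 0.1  0.4 -2.4] T [ 0.   -0.02 -0.  ] gap 0.458
tool shift mm [ 2.9  1.1 16.2]
rotvec [0.0002 0.0074 0.0011]
```

servo_tool(
  motion=[
    [2,1,2,0,0.004,0,-0.5],
    [1,0,4,0,0.003,0,-0.5],
    [0,0,4,0,0,0,-0.5],
    [0,0,4,0,0,0,-0.5],
    [0,0,2,0,0,0,-0.5],
    [0,0,0,0,0,0,-0.5],
  ],
)

```text
t: 26.57
tcp_pos: [0.6156, 0.0385, 0.1085]
tool_rot: [1.0, -0.002, -0.0, 0.0]
force: [-0.4, -0.4, -3.0]
finger_gap: 0.457
```

```bash
python3 go.py 616 41.7 81; python3 snap.py 9
```

```text
t 26.57 pos [615.6  38.5 108.5] F [-0.4 -0.4 -3. ] T [ 0.03 -0.03 -0.02] gap 0.457
tool shift mm [ 0.4 -3.2 27.5]
rotvec [ 0.0007  0.0009 -0.0032]
26.5667 [0.6156 0.0385 0.1085] [ 1.0e+00 -1.6e-03 -5.0e-04  4.0e-04] [-0.4 -0.4 -3. ] [ 0.03 -0.03 -0.02] 0.4568162796364153
```

View pics/scene9.png

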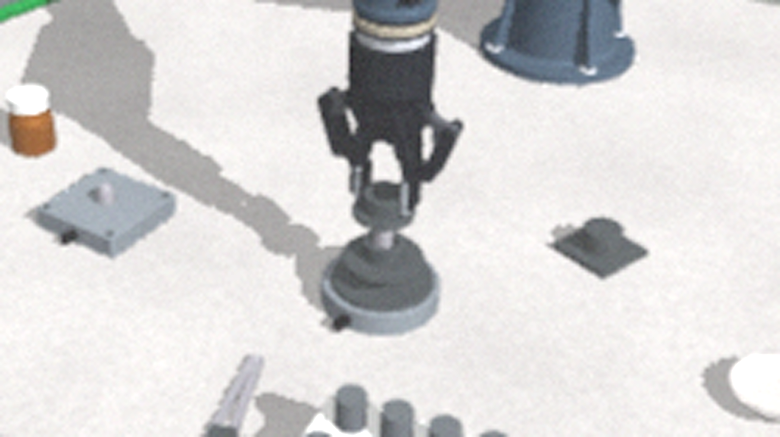

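The small collar is level just over the spigot. Shift 3 mm in y and descend.

servo_tool(
  motion=[
    [0,-2,0,0,0,-0.002,-0.5],
    [0,-1,3,0,0,-0.001,-0.5],
    [0,0,4,0,0,0,-0.5],
    [0,0,4,0,0,0,-0.5],
    [0,0,4,0,0,0,-0.5],
    [0,0,0,0,0,0,-0.5],
  ],
)

```text
t: 27.17
tcp_pos: [0.6165, 0.0423, 0.0933]
tool_rot: [1.0, 0.0, 0.001, 0.0]
force: [-0.6, -0.2, -2.4]
finger_gap: 0.455
```

```bash
python3 go.py 616 41.7 81
```

```text
t 27.17 pos [616.5  42.3  93.3] F [-0.6 -0.2 -2.4] T [ 0.01 -0.01  0.03] gap 0.455
tool shift mm [-0.5  0.6 12.3]
rotvec [ 0.0009 -0.0016  0.0009]
```

servo_tool(
  motion=[
    [0,0,4,0,0,0,-0.5],
    [0,0,4,0,0,0,-0.5],
    [0,0,3,0,0,0,-0.5],
    [0,0,2,0,0,0,-0.5],
    [0,0,2,0,0,0,-0.5],
  ],
)

```text
t: 27.58
tcp_pos: [0.6169, 0.0423, 0.0808]
tool_rot: [1.0, 0.001, 0.001, 0.001]
force: [-6.1, 0.1, 15.4]
finger_gap: 0.457
```

```bash
python3 go.py 616 41.7 81
```

```text
t 27.58 pos [616.9  42.3  80.8] F [-6.1  0.1 15.4] T [ 0.1   0.91 -0.01] gap 0.457
tool shift mm [-0.9  0.6 -0.2]
rotvec [ 0.0012 -0.0021  0.0013]
```

Contact at z = 80.8, expected 80.9. Release and rise.

servo_tool(
  motion=[
    [0,0,0,0,0,0,-0.5],
    [0,0,0,0,0,0,0.2],
    [0,0,0,0,0,0,0.6],
    [0,0,0,0,0,0,1],
    [0,0,0,0,0,0,1],
    [0,0,0,0,0,0,1],
    [0,0,0,0,0,0,1],
  ],
)

```text
t: 28.17
tcp_pos: [0.619, 0.042, 0.0825]
tool_rot: [1.0, 0.001, 0.004, 0.001]
force: [-0.2, -0.5, -0.1]
finger_gap: 0.998
```

servo_tool(
  motion=[
    [-1,0,-6,0,0,0,1],
    [-1,0,-12,0,0,0,1],
    [0,0,-15,0,0,0,1],
    [0,0,-15,0,0,0,1],
    [0,0,-15,0,0,0,1],
    [0,0,-15,0,0,0,1],
    [0,0,-15,0,0,0,1],
    [0,0,0,0,0,0,1],
  ],
)

```text
t: 28.83
tcp_pos: [0.6154, 0.0422, 0.1839]
tool_rot: [1.0, 0.001, 0.003, 0.001]
force: [0.4, 0.0, -0.5]
finger_gap: 1.0
```

```bash
python3 go.py 429.4 203.4 160
```

```text
t 28.83 pos [615.4  42.2 183.9] F [ 0.4  0.  -0.5] T [-0.   -0.01  0.01] gap 1.0
tool shift mm [-185.9 -161.4   22.4]
rotvec [ 0.0016 -0.0068  0.0011]
```

servo_tool(
  motion=[
    [-12,-10,0,0.001,-0.004,0,1],
    [-20,-17,0,0.001,-0.003,0,1],
    [-20,-18,0,0,0,0,1],
    [-20,-18,0,0,0,0,1],
    [-20,-18,0,0,0,0,1],
    [-20,-18,0,0,0,0,1],
    [-20,-18,0,0,0,0,1],
    [-20,-18,0,0,0,0,1],
    [-20,-18,0,0,0,0,1],
    [-10,-9,0,0,0,0,1],
    [0,0,0,0,0,0,1],
  ],
)

```text
t: 29.75
tcp_pos: [0.409, 0.2121, 0.1796]
tool_rot: [1.0, -0.001, -0.009, 0.001]
force: [0.2, -0.1, -0.0]
finger_gap: 1.004
```

```bash
python3 go.py 429.4 203.4 60;python3 snap.py 10
```

```text
t 29.75 pos [409.  212.1 179.6] F [ 0.2 -0.1 -0. ] T [-0.03  0.    0.05] gap 1.004
tool shift mm [ 22.5   8.5 119.3]
rotvec [ 0.0012  0.0172 -0.0026]
29.75 [0.409  0.2121 0.1796] [ 1.0e+00 -1.3e-03 -8.6e-03  6.0e-04] [ 0.2 -0.1 -0. ] [-0.03  0.    0.05] 1.003584929957514
```

View pics/scene10.png

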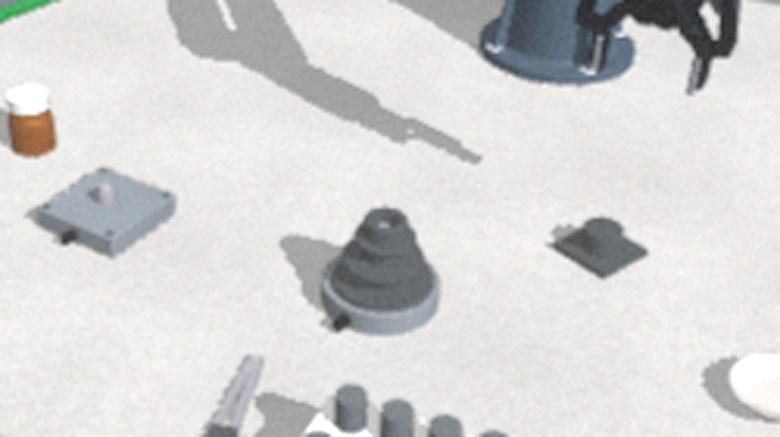

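The three-collar stack looks upright and complete (centre ~(382,265)). Next is the cap.

servo_tool(
  motion=[
    [7,3,3,0,0.006,-0.001,1],
    [8,3,6,0,0.006,-0.001,1],
    [7,2,10,0,0.005,0,1],
    [0,0,12,0,0,0,1],
    [0,0,12,0,0,0,1],
    [0,0,12,0,0,0,1],
    [0,0,12,0,0,0,1],
    [0,0,12,0,0,0,1],
    [0,0,12,0,0,0,1],
    [0,0,12,0,0,0,1],
    [0,0,0,0,0,0,1],
  ],
)

```text
t: 30.77
tcp_pos: [0.4586, 0.1914, 0.0672]
tool_rot: [1.0, -0.01, 0.012, 0.0]
force: [-0.7, -0.3, -0.9]
finger_gap: 0.999
```

```bash
python3 go.py 429.4 203.4 30
```

```text
t 30.77 pos [458.6 191.4  67.2] F [-0.7 -0.3 -0.9] T [-0.   -0.01  0.04] gap 0.999
tool shift mm [-30.2 -11.5  36.5]
rotvec [ 0.0009 -0.0235 -0.0197]
```

servo_tool(
  motion=[
    [-8,-4,0,0,-0.008,-0.007,1],
    [-8,-4,0,0,-0.008,-0.007,1],
    [-8,-3,0,0,-0.007,-0.006,1],
    [0,0,0,0,0,0,1],
    [0,0,0,0,0,0,1],
  ],
)

```text
t: 31.18
tcp_pos: [0.436, 0.2015, 0.0664]
tool_rot: [1.0, -0.001, 0.0, 0.0]
force: [0.0, 0.7, 0.9]
finger_gap: 0.995
```

```bash
python3 go.py 429.4 203.4 30
```

```text
t 31.18 pos [436.  201.5  66.4] F [0.  0.7 0.9] T [ 0.   -0.04  0.05] gap 0.995
tool shift mm [-6.6 -2.  36.4]
rotvec [ 0.0008 -0.0002 -0.0023]
```

servo_tool(
  motion=[
    [-4,-1,5,0,0,-0.001,1],
    [-3,-1,6,0,0,-0.001,1],
    [0,0,7,0,0,0,1],
    [0,0,7,0,0,0,1],
    [0,0,6,0,0,0,1],
    [0,0,0,0,0,0,1],
  ],
)

```text
t: 31.68
tcp_pos: [0.4291, 0.2046, 0.034]
tool_rot: [1.0, 0.001, 0.002, -0.0]
force: [-1.3, 0.6, -1.5]
finger_gap: 0.999
```

```bash
python3 go.py 429.4 203.4 9
```

```text
t 31.68 pos [429.1 204.6  34. ] F [-1.3  0.6 -1.5] T [-0.02  0.07 -0.02] gap 0.999
tool shift mm [ 0.2  1.2 25. ]
rotvec [-0.     -0.0045  0.0019]
```

servo_tool(
  motion=[
    [0,1,6,0,-0.002,0,1],
    [0,0,7,0,-0.002,0,1],
    [0,0,6,0,0,0,1],
    [0,0,4,0,0,0,1],
    [0,0,0,0,0,0,1],
  ],
)

```text
t: 32.1
tcp_pos: [0.4295, 0.2033, 0.0075]
tool_rot: [1.0, 0.001, -0.0, 0.0]
force: [0.4, 0.2, 0.3]
finger_gap: 1.002
```

```bash
python3 go.py 429.4 203.4 9;python3 snap.py 11
```

```text
t 32.1 pos [429.5 203.3   7.5] F [0.4 0.2 0.3] T [-0.    0.01  0.03] gap 1.002
tool shift mm [-0.1 -0.1 -1.5]
rotvec [0.0002 0.0008 0.0013]
32.1 [0.4295 0.2033 0.0075] [ 1.e+00  6.e-04 -4.e-04  1.e-04] [0.4 0.2 0.3] [-0.    0.01  0.03] 1.0015312259563856
```

View pics/scene11.png

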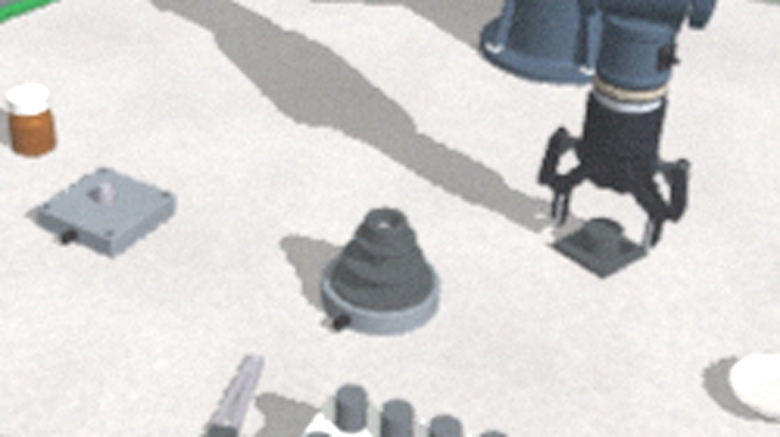

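The gripper is centred around the cap's hub (~(603,232)). Close.

servo_tool(
  motion=[
    [0,0,0,0,0,0,0.4],
    [0,0,0,0,0,0,0.2],
    [0,0,0,0,0,0,0.1],
    [0,0,0,0,0,0,0],
    [0,0,0,0,0,0,-0.2],
    [0,0,0,0,0,0,-0.5],
    [0,0,0,0,0,0,-0.5],
    [0,0,0,0,0,0,-0.5],
  ],
  grip_force=40,
)

```text
t: 32.87
tcp_pos: [0.43, 0.2032, 0.0093]
tool_rot: [1.0, 0.001, 0.001, 0.0]
force: [0.2, -0.8, 0.2]
finger_gap: 0.476
```

servo_tool(
  motion=[
    [0,0,0,0,0,0,-0.5],
    [0,0,0,0,0,0,-0.5],
  ],
  grip_force=80,
)

```text
t: 33.03
tcp_pos: [0.43, 0.2033, 0.0095]
tool_rot: [1.0, 0.001, 0.001, 0.0]
force: [-0.5, -0.7, -2.0]
finger_gap: 0.462
```

```bash
python3 go.py 429.4 203.4 9
```

```text
t 33.03 pos [430.  203.3   9.5] F [-0.5 -0.7 -2. ] T [-0.15 -0.06 -0.06] gap 0.462
tool shift mm [-0.6 -0.1  0.5]
rotvec [ 0.     -0.0019  0.002 ]
```

servo_tool(
  motion=[
    [0,0,-5,0,0,0,-0.5],
    [0,0,-12,0,0,0,-0.5],
    [0,0,-15,0,0,0,-0.5],
    [0,0,-15,0,0,0,-0.5],
    [0,0,-15,0,0,0,-0.5],
    [0,0,-15,0,0,0,-0.5],
    [0,0,-15,0,0,0,-0.5],
    [0,0,-15,0,0,0,-0.5],
    [0,0,-15,0,0,0,-0.5],
    [0,0,-15,0,0,0,-0.5],
    [0,0,-10,0,0,0,-0.5],
    [0,0,0,0,0,0,-0.5],
  ],
)

```text
t: 34.03
tcp_pos: [0.4234, 0.2027, 0.1604]
tool_rot: [1.0, 0.001, -0.007, 0.001]
force: [0.1, 0.7, -3.4]
finger_gap: 0.463
```

```bash
python3 go.py 635.9 -270.1 160
```

```text
t 34.03 pos [423.4 202.7 160.4] F [ 0.1  0.7 -3.4] T [-0.   -0.02 -0.03] gap 0.463
tool shift mm [211.7 473.1  -1.6]
rotvec [0.0019 0.0138 0.0015]
```

servo_tool(
  motion=[
    [3,15,0,0.001,0.007,0,-0.5],
    [5,26,0,0.001,0.007,0,-0.5],
    [5,28,0,0,0,0,-0.5],
    [5,28,0,0,0,0,-0.5],
    [5,28,0,0,0,0,-0.5],
    [5,28,0,0,0,0,-0.5],
    [5,28,0,0,0,0,-0.5],
    [5,28,0,0,0,0,-0.5],
    [5,28,0,0,0,0,-0.5],
    [5,25,0,0,0,0,-0.5],
    [5,15,0,0,0,0,-0.5],
    [0,0,0,0,0,0,-0.5],
  ],
)

```text
t: 35.03
tcp_pos: [0.4715, -0.084, 0.1516]
tool_rot: [1.0, 0.004, -0.006, -0.002]
force: [0.9, 0.2, -3.9]
finger_gap: 0.462
```

```bash
python3 go.py 635.9 -270.1 150
```

```text
t 35.03 pos [471.5 -84.  151.6] F [ 0.9  0.2 -3.9] T [-0.04 -0.04 -0.06] gap 0.462
tool shift mm [163.1 187.3  -1.3]
rotvec [-0.0046  0.0127  0.007 ]
```

servo_tool(
  motion=[
    [10,12,-1,-0.002,0.006,0.003,-0.5],
    [18,20,-1,-0.002,0.006,0.004,-0.5],
    [20,24,0,0,0,0,-0.5],
    [20,24,0,0,0,0,-0.5],
    [20,24,0,0,0,0,-0.5],
    [20,24,0,0,0,0,-0.5],
    [20,24,0,0,0,0,-0.5],
    [18,20,0,0,0,0,-0.5],
    [10,10,0,0,0,0,-0.5],
    [0,0,0,0,0,0,-0.5],
    [0,0,0,0,0,0,-0.5],
  ],
)

```text
t: 35.95
tcp_pos: [0.6184, -0.2595, 0.1321]
tool_rot: [1.0, 0.0, -0.017, -0.012]
force: [-1.4, 0.6, -4.5]
finger_gap: 0.46
```

```bash
python3 go.py 635.9 -270.1 100
```

```text
t 35.95 pos [ 618.4 -259.5  132.1] F [-1.4  0.6 -4.5] T [ 0.01 -0.04  0.03] gap 0.46
tool shift mm [18.5 11.3 31.2]
rotvec [-0.0236  0.0348  0.0004]
```

servo_tool(
  motion=[
    [5,3,0,-0.008,0.012,0,-0.5],
    [5,3,0,-0.008,0.012,0,-0.5],
    [5,3,0,-0.007,0.01,0,-0.5],
    [2,1,0,0,0,0,-0.5],
    [0,0,0,0,0,0,-0.5],
    [0,0,0,0,0,0,-0.5],
  ],
)

```text
t: 36.45
tcp_pos: [0.6319, -0.2627, 0.1286]
tool_rot: [1.0, 0.002, -0.004, -0.003]
force: [0.4, -0.2, -4.2]
finger_gap: 0.46
```

```bash
python3 go.py 635.9 -270.1 80
```

```text
t 36.45 pos [ 631.9 -262.7  128.6] F [ 0.4 -0.2 -4.2] T [ 0.03 -0.07  0.04] gap 0.46
tool shift mm [ 4.3  7.7 48.5]
rotvec [-0.0058  0.0074  0.0041]
```

servo_tool(
  motion=[
    [2,4,4,-0.003,0.004,0.002,-0.5],
    [2,3,6,-0.003,0.003,0.002,-0.5],
    [0,0,7,0,0,0,-0.5],
    [0,0,7,0,0,0,-0.5],
    [0,0,7,0,0,0,-0.5],
    [0,0,7,0,0,0,-0.5],
    [0,0,5,0,0,0,-0.5],
    [0,0,0,0,0,0,-0.5],
  ],
)

```text
t: 37.12
tcp_pos: [0.6355, -0.27, 0.0805]
tool_rot: [1.0, -0.0, -0.001, -0.0]
force: [-0.2, 0.4, -4.2]
finger_gap: 0.461
```

```bash
python3 go.py 635.9 -270.1 62; python3 snap.py 12
```

```text
t 37.12 pos [ 635.5 -270.    80.5] F [-0.2  0.4 -4.2] T [ 0.01  0.05 -0.06] gap 0.461
tool shift mm [ 0.5  0.1 18.5]
rotvec [-0.0001  0.0011 -0.0005]
37.1167 [ 0.6355 -0.27    0.0805] [ 1.e+00 -2.e-04 -6.e-04 -1.e-04] [-0.2  0.4 -4.2] [ 0.01  0.05 -0.06] 0.46131954739059233
```

View pics/scene12.png

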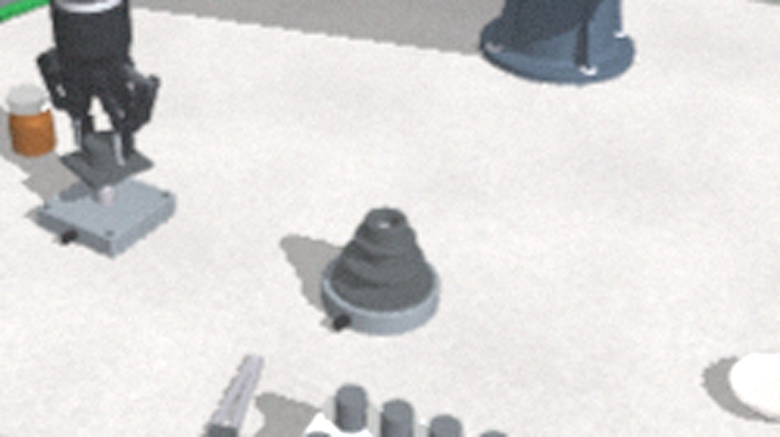

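The cap is held level over the square spigot with xy within 0.5 mm of target. Descend.

servo_tool(
  motion=[
    [0,0,4,0,0.001,0,-0.5],
    [0,0,5,0,0,0,-0.5],
    [0,0,5,0,0,0,-0.5],
    [0,0,4,0,0,0,-0.5],
    [0,0,0,0,0,0,-0.5],
  ],
)

```text
t: 37.63
tcp_pos: [0.6374, -0.271, 0.0638]
tool_rot: [1.0, -0.0, 0.002, 0.001]
force: [0.0, -0.5, -3.9]
finger_gap: 0.461
```

```bash
python3 go.py 635.9 -270.1 34.5
```

```text
t 37.63 pos [ 637.4 -271.    63.8] F [ 0.  -0.5 -3.9] T [-0.01 -0.01 -0.02] gap 0.461
tool shift mm [-1.6 -1.  29.3]
rotvec [ 0.0029 -0.0048 -0.0002]
```

servo_tool(
  motion=[
    [-1,-1,4,0.002,-0.003,0,-0.5],
    [-1,0,4,0.001,-0.002,0,-0.5],
    [0,0,5,0,0,0,-0.5],
    [0,0,4,0,0,0,-0.5],
    [0,0,0,0,0,0,-0.5],
  ],
)

```text
t: 38.05
tcp_pos: [0.6364, -0.2714, 0.046]
tool_rot: [1.0, 0.0, 0.001, 0.001]
force: [-0.4, -0.8, -4.5]
finger_gap: 0.463
```

```bash
python3 go.py 635.9 -270.1 34.5
```

```text
t 38.05 pos [ 636.4 -271.4   46. ] F [-0.4 -0.8 -4.5] T [-0.1  -0.03  0.01] gap 0.463
tool shift mm [-0.5 -1.4 11.5]
rotvec [ 0.0028 -0.0021  0.0002]
```

servo_tool(
  motion=[
    [0,-1,4,0.001,-0.001,0,-0.5],
    [0,0,4,0.001,0,0,-0.5],
    [0,0,3,0,0,0,-0.5],
    [0,0,2,0,0,0,-0.5],
    [0,0,2,0,0,0,-0.5],
  ],
)

```text
t: 38.47
tcp_pos: [0.6372, -0.2716, 0.0345]
tool_rot: [1.0, 0.0, 0.001, 0.001]
force: [-4.1, 1.2, 11.6]
finger_gap: 0.459
```

```bash
python3 go.py 635.9 -270.1 34.5
```

```text
t 38.47 pos [ 637.2 -271.6   34.5] F [-4.1  1.2 11.6] T [ 0.2   0.7  -0.06] gap 0.459
tool shift mm [-1.3 -1.5  0. ]
rotvec [ 0.0021 -0.0021  0.0001]
```

Home at z = 34.5, as expected. Release and rise.

servo_tool(
  motion=[
    [0,0,0,0,0,0,-0.5],
    [0,0,0,0,0,0,0.2],
    [0,0,0,0,0,0,0.6],
    [0,0,0,0,0,0,1],
    [0,0,0,0,0,0,1],
    [0,0,0,0,0,0,1],
    [0,0,0,0,0,0,1],
  ],
)

```text
t: 39.05
tcp_pos: [0.6392, -0.2713, 0.0366]
tool_rot: [1.0, -0.0, 0.003, 0.001]
force: [-0.0, 0.4, 0.6]
finger_gap: 0.998
```

servo_tool(
  motion=[
    [0,0,-6,0,0,0,1],
    [0,0,-12,0,0,0,1],
    [0,0,-15,0,0,0,1],
    [0,0,-15,0,0,0,1],
    [0,0,-15,0,0,0,1],
    [0,0,-15,0,0,0,1],
    [0,0,-15,0,0,0,1],
    [0,0,-15,0,0,0,1],
    [0,0,-15,0,0,0,1],
    [0,0,-15,0,0,0,1],
    [0,0,0,0,0,0,1],
  ],
)

```text
t: 39.97
tcp_pos: [0.6387, -0.271, 0.19]
tool_rot: [1.0, -0.0, 0.005, 0.002]
force: [0.3, -0.2, 0.5]
finger_gap: 0.999
```

servo_tool(
  motion=[
    [-15,0,0,0,0,0,1],
    [-25,0,0,0,0,0,1],
    [-25,0,0,0,0,0,1],
    [-25,0,0,0,0,0,1],
    [-25,0,0,0,0,0,1],
    [-25,0,0,0,0,0,1],
    [-25,0,0,0,0,0,1],
    [-15,0,0,0,0,0,1],
    [0,0,0,0,0,0,1],
    [0,0,0,0,0,0,1],
  ],
)

```text
t: 40.8
tcp_pos: [0.4514, -0.2689, 0.1898]
tool_rot: [1.0, 0.001, 0.009, 0.004]
force: [0.6, -0.9, 1.1]
finger_gap: 0.996
```

```bash
python3 go.py;python3 snap.py 13
```

```text
t 40.8 pos [ 451.4 -268.9  189.8] F [ 0.6 -0.9  1.1] T [-0.01  0.   -0.03] gap 0.996
rotvec [ 0.008  -0.0176  0.0016]
40.8 [ 0.4514 -0.2689  0.1898] [1.0e+00 8.0e-04 8.8e-03 4.0e-03] [ 0.6 -0.9  1.1] [-0.01  0.   -0.03] 0.9962538690708659
```

View pics/scene13.png

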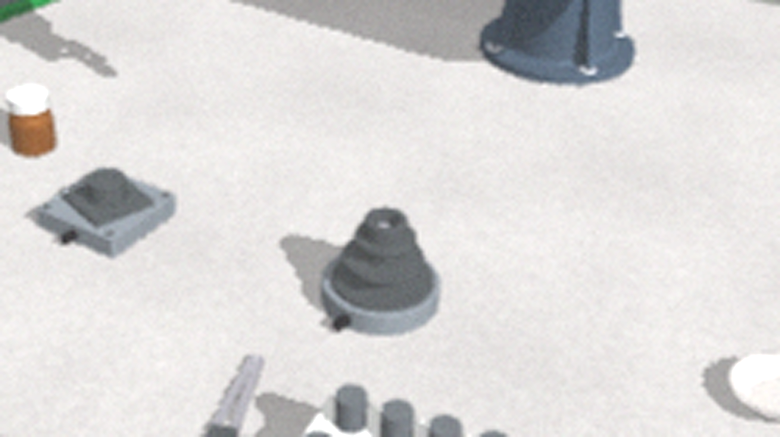

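View pics/top13.png

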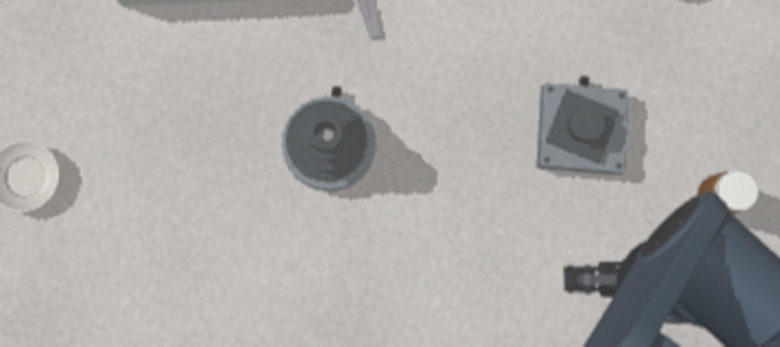

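The stack is upright and centred at ~(383,265) in the scene crop. The cap is flat on the square head at ~(105,195), and the jar, dish and tweezers are where they were. The arm is clear, so I'll hand in.

```bash
python3 -c "
from station import manip
print(manip.sign_off())"
```

```text
the job is handed in; nothing more can be done
None
```

The job is handed in at about t = 41 s of the 122 s allowed. The large, medium and small collars are stacked on the round head, flange down, and the cap is on the square head. All four are let go and the arm is clear.

**Seating:** each part met firm contact within about 0.3 mm of the height worked out from where it was picked up. TCP heights at contact:

| Part | Measured (mm) | Expected (mm) |
|---|---|---|
| Large collar | 31.8 | 31.6 |
| Medium collar | 55.2 | 55.3 |
| Small collar | 80.8 | 80.9 |
| Cap | 34.5 | 34.5 |

**Final pictures:** the stack is upright and centred, the cap lies flat, and the dish, jar and tweezers look unmoved. I checked these by eye and did not measure them.

**Disagreements:** the scene camera read about 8 mm in x and 3 mm in y away from the top camera. It was off by nearly the same amount for everything, including a collar held in the gripper, so I used the top view and the TCP. Long or fast moves also drifted by up to 30 mm, and I corrected that before each grasp and fit.

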